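# Make up two race kits at the sign-on desk

### The arm

A 6-joint arm with a two-finger parallel gripper is mounted at the origin on the work surface. World frame = base frame: x ahead of the robot, y to its left, z up, the work surface at z = 0. Lengths are in m, angles in rad, forces in N, time in s.
With the tool pointing down it reaches from about 0.35 to 0.975 m from the base axis. Payload 7.1 kg.
Tool frame: the origin (TCP) lies on the centre line of the jaws, within the pads' length; the fingertips stand 14 mm ahead of it and the grasp point (between the pads) lies 5 mm behind it; z points along the fingers, y is the direction in which the jaws open and shut (so a half turn about z gives the same grasp; the last joint's range is limited). The gripper opens to 88 mm and grips with 3 to 60 N. Pads are 20 mm wide; open, the fingers measure 115 mm over their backs; the gripper's body (75 mm by 178 mm) begins 61 mm behind the grasp point.
Start: joints at [-1.309, 0.423, 1.63, -0, 1.089, -0.019], TCP at [0.173, -0.6, 0.206] pointing down, gripper open.
Joint ranges: [-3, 3], [-0.9, 2.11], [0.09, 2.58], [-1.31, 4.45], [0.11, 2.69], [-2.54, 2.54]. Speed limits (rad/s): [2.39, 2.39, 3.01, 3.14, 3.14, 3.14].

### API

Orientations are given as a unit quaternion [w, x, y, z].
In Python, from workcell import arm, vision gives the robot as it stands. The module is installed in compiled form; this text tells all that it offers.
- The arm moves only by the tool arm_command, never from a script. Its argument "targets" is a list of rows, each a list of 3 entries, a list of its own where there are three numbers: the shift along the tool's x, y, z in m, then the turn, a rotation vector about the tool's x, y, z in degrees, then the opening, from -1 (shut) to 1 (fully open). A call has exactly 8 rows; each row shifts and turns the commanded pose from where the row before left it, along the tool's axes as they then stand; what a row does not reach is not made up. A row lasts 1/10 s, in which the tool goes at most 50 mm and 8.59 degrees, less where a joint would pass 70% of its speed; a pose out of reach is approached as far as the arm can. A call with a gripper value outside its range is refused whole. The fingers move at their own pace and stop on an object; "grip_force" is the grip in N (left out, the last holds). Time passes only in rows, so rows that do not move let the fingers close, or fill a call up. It gives the time, the measured TCP pose, the force and the opening at its end, in the units of the state.
- arm.sense(): the state, without advancing time (a new reading comes with each control period).
- vision.read_camera(name): name is "side" or "top" or "wrist"; returns (picture, depth): 384x512x3 uint8, red, green, blue; 384x512 float32, m along the optical axis (not along the pixel's ray), 0 where there is no reading.
- vision.camera_params(name): a dict with "camera_matrix" (3x3 intrinsics, pixels), "view" (4x4, takes a point from world to camera coordinates); the wrist camera has in their place "T_tool_cam" (4x4, takes a point from camera to tool coordinates, whose origin is the TCP and whose axes are the flange's). Camera axes: x right, y down, z forward; pixel columns grow to the right and rows downward; lengths in m; the calibration is good to about 2 mm. A picture is of the moment at which its call begins: read the wrist's pose just before it. camera_params takes no time and is no camera call.
- arm.sign_off(): hands the job in, once; it reports no verdict.
The state is a dict: "clock": time; "qpos": joint angles; "joint_vel": joint speeds; "tau": joint torques, N m; "tcp_pos": TCP position; "ee_rot": TCP orientation; "contact_force": force on the tool from outside, world axes, zero at the start; "wrist_torque": the same for the moment, N m; "finger_gap": finger opening in m.
Only numpy, scipy, OpenCV 4.12 (cv2) and the standard library are available. Lean on these libraries where they do the work, as an engineer would, in place of code of your own. Each camera call takes 0.05 s, during which the arm holds its last target.

### The job

Make up the two runners' kits: put the compass, the drinking cup and the long timing stick in the tray with three cells, and the whistle and the short timing stick in the tray with two cells. Each thing goes in a cell of its own, whichever you like, resting flat on the cell's floor, the right way up (as it stands or lies now). Leave the lamp, the travel mug and the white bin where they are.

Things in the scene. Friction and masses are not known exactly. Their poses are not given: they have to be found in the camera images.
- compass: Pocket compass: flat black round disc, 54 mm across, 22 mm high, pale dial with a dark needle on top. Lies dial up. Origin: centre of the underside, z up.
- cup: Steel drinking cup, standing mouth up, round, 54 mm across at the foot, 58 mm at the rim, 60 mm high, wall 3 mm, no handle. Origin: centre of the underside, z up.
- stick_long: Long timing stick: black square bar 100 mm long (its x), 16 mm wide (y), 16 mm high, brass at the +x end, paper label on its top face. Lies on the table label up. Origin: centre of the underside, z up.
- stick_short: Short timing stick: like the long one but only 60 mm long (its x), 16 mm wide (y), 16 mm high, label up. Origin: centre of the underside, z up.
- whistle: Brass whistle lying on its flat base: a round barrel 24 mm across (its axis along y, centred 12 mm to +x of the origin) with a flat mouthpiece 11 mm high to the -x side; 20 mm wide overall (y, both sides flat), from 30 mm behind the origin to 24 mm ahead of it (x; a thin wire eye reaches 29 mm), 24 mm high at the barrel. Origin: on the underside, z up.
- tray_three: Grey kit tray with three cells in a row along its y, 123 x 256 mm outside (x, y). Cell centres at y = -84, 0 and +84 mm. Cells are 115 mm (tray x) by 80 mm (tray y) inside; floor and all walls 4 mm thick, walls 22 mm high over the table. Origin: centre of the underside; z up. Fixed to the table.
- tray_two: Grey kit tray with two cells in a row along its y, 123 x 172 mm outside (x, y). Cell centres at y = -42 and +42 mm. Cells are 115 mm (tray x) by 80 mm (tray y) inside; floor and all walls 4 mm thick, walls 22 mm high over the table. Origin: centre of the underside; z up. Fixed to the table.
- lamp: Bystander among the stock: black box-shaped clip-on lamp, 42 x 62 x 34 mm (x, y, z), round lens on its -x face. Not part of either kit. Origin: centre of the underside.
- mug: Bystander: steel travel mug with a black lid, 80 mm across, 165 mm high. Origin: centre of the underside.
- bin: Bystander: open white plastic bin with paper in it, 100 x 80 x 55 mm (x, y, z). Origin: centre of the underside.
Not all that is in view belongs to the job. Of the things that look like the cup, take the one that is farthest to the robot's right at the start.

How it is judged:
By the outcome, as a careful person would: the job done as asked, in the order asked, and still so for the second after the job is handed in, with the robot touching nothing.
It also fails if it takes over 144 s, if anything falls off the work surface, if the arm or the gripper's body presses on something with over 40 N, if the wrist force passes 120 N, or if a joint passes its speed limit or range.

## Working session

There is one attempt and no reset: what is moved stays moved. The work goes in short steps, Python scripts to look and compute and a tool call to move; the robot and the scene stay as the last step left them, time stands still between calls to the robot, and variables do not carry over. Pictures are saved under pics/ and viewed, and the job is handed in when it is done.

Besides the shell and the picture viewer there is one more tool, called after ">>>" as name([rows], argument=value, ...), one row to a line, values as JSON. arm_command: Moves the arm, as the interface text tells. Its arguments: {"type":"object","properties":{"targets":{"type":"array","items":{"type":"array"}},"grip_force":{"type":"number"}},"required":["targets"]}

```bash
mkdir -p pics
cat > h.py <<'E'
import numpy as np, cv2
from workcell import arm, vision
from scipy.spatial.transform import Rotation as R
def Rq(q): return R.from_quat([q[1],q[2],q[3],q[0]]).as_matrix()
def grab(name,fn=None):
    s=arm.sense(); im,d=vision.read_camera(name); p=vision.camera_params(name)
    K=np.array(p["camera_matrix"])
    if name=="wrist":
        T=np.eye(4);T[:3,:3]=Rq(s["ee_rot"]);T[:3,3]=s["tcp_pos"]
        cw=T@np.array(p["T_tool_cam"])
    else: cw=np.linalg.inv(np.array(p["view"]))
    if fn: cv2.imwrite("pics/"+fn+".png",im[:,:,::-1]); np.savez("pics/"+fn+".npz",im=im,d=d,K=K,cw=cw)
    return im,d,K,cw
def cloud(d,K,cw):
    v,u=np.mgrid[:d.shape[0],:d.shape[1]]
    P=np.stack([(u-K[0,2])/K[0,0]*d,(v-K[1,2])/K[1,1]*d,d],-1)
    W=P@cw[:3,:3].T+cw[:3,3]; W[d<=0]=np.nan
    return W
def load(fn):
    z=np.load("pics/"+fn+".npz"); return z["im"],z["d"],z["K"],z["cw"]
E
python3 - <<'E'
from h import *
print(arm.sense())
for n in("top","side","wrist"):
    im,d,K,cw=grab(n,n+"0"); print(n,K.tolist(),np.round(cw,3).tolist())
E
```

```text
{'clock': 0.0, 'qpos': array([-1.30901773e+00,  4.23846955e-01,  1.63067925e+00,  5.99897066e-06,
        1.08860890e+00, -1.89905628e-02]), 'joint_vel': array([-0.00065955,  0.00058907,  0.00079226,  0.00014337,  0.00099154,
       -0.00045575]), 'tau': array([-2.09427722e-03, -5.44630337e+01, -2.73674852e+01,  6.42065727e-02,
        2.26982567e-02, -1.37584098e-04]), 'tcp_pos': array([ 0.17306563, -0.59995512,  0.20530213]), 'ee_rot': array([-7.65869666e-04,  9.90162158e-01,  1.39922500e-01, -9.07552849e-05]), 'contact_force': array([0.31038252, 0.57643481, 0.03613167]), 'wrist_torque': array([-0.05661888, -0.01597113,  0.01765419]), 'finger_gap': 0.08780670403773416}
top [[408.6045616874556, 0.0, 250.10834135586896], [0.0, 408.6045616874556, 190.26804260996423], [0.0, 0.0, 1.0]] [[-0.003, -0.975, 0.221, 0.29], [-1.0, 0.004, 0.005, -0.003], [-0.005, -0.221, -0.975, 1.133], [0.0, 0.0, 0.0, 1.0]]
side [[353.91362401475243, 0.0, 254.42358529012486], [0.0, 353.91362401475243, 193.442942816518], [0.0, 0.0, 1.0]] [[-0.71, -0.536, 0.458, -0.011], [-0.705, 0.533, -0.468, 0.578], [0.007, -0.655, -0.756, 0.955], [0.0, 0.0, 0.0, 1.0]]
wrist [[280.08349779224915, 0.0, 258.0330378309925], [0.0, 280.08349779224915, 192.2468860395672], [0.0, 0.0, 1.0]] [[0.278, -0.923, -0.267, 0.245], [-0.961, -0.267, -0.075, -0.579], [-0.002, 0.278, -0.961, 0.384], [0.0, 0.0, 0.0, 1.0]]
```

View pics/top0.png

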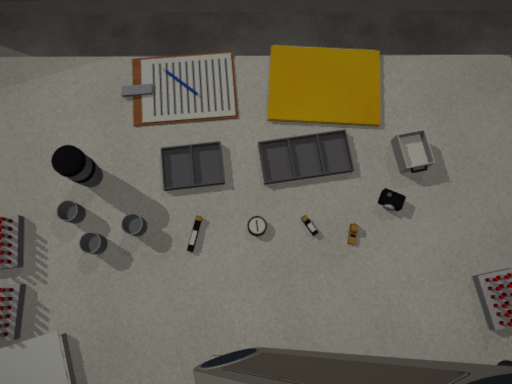

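View pics/side0.png

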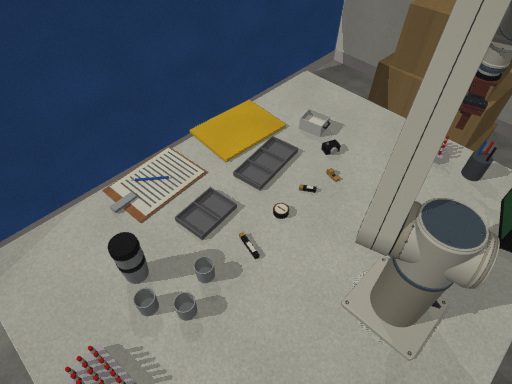

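View pics/wrist0.png

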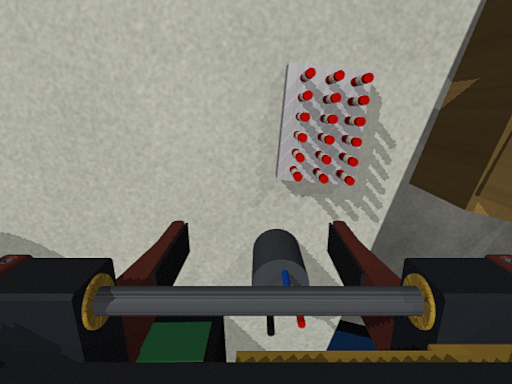

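The top view shows the three cups at (71,212), (93,243) and (134,225). The rightmost, at (134,225), is the target. The other positions are:
- long stick (195,233)
- compass (257,226)
- short stick (310,226)
- whistle (353,234)
- lamp (392,200)
- two-cell tray (193,165)
- three-cell tray (305,157)

Next I'll measure them.

```bash
cat > m.py <<'E'
from h import *
import sys
def blobs(fn,zmin=0.007,region=(0.3,0.9,-0.55,0.6)):
    im,d,K,cw=load(fn); W=cloud(d,K,cw)
    m=(W[...,2]>zmin)&(W[...,0]>region[0])&(W[...,0]<region[1])&(W[...,1]>region[2])&(W[...,1]<region[3])
    n,l,st,c=cv2.connectedComponentsWithStats(m.astype(np.uint8),connectivity=8)
    for i in range(1,n):
        if st[i,4]<25: continue
        P=W[l==i]; zt=np.percentile(P[:,2],95)
        T=P[P[:,2]>zt-0.005]
        (cx,cy),(a,b),an=cv2.minAreaRect((T[:,:2]*1000).astype(np.float32))
        print(fn,"px",np.round(c[i]),st[i,4],"ztop %.4f"%zt,"rect %.1f %.1f  %.1f x %.1f ang %.1f"%(cx,cy,a,b,an))
if __name__=="__main__":
    for f in sys.argv[1:]: blobs(f)
E
python3 - <<'E'
from m import *
for f in("top0","side0"):
    im,d,K,cw=load(f);W=cloud(d,K,cw)
    z=W[...,2][(np.abs(W[...,2])<.01)&(W[...,0]>.3)&(W[...,0]<.7)&(np.abs(W[...,1])<.4)];print(f,np.median(z),z.std())
    blobs(f)
im=cv2.imread("pics/top0.png");c=im[120:280,50:450]
c=cv2.resize(c,(800,320),interpolation=cv2.INTER_CUBIC);c=(255*(c/255.)**.6).astype(np.uint8)
cv2.imwrite("pics/top0c.png",c)
E
```

```text
top0 -0.00022686114054493167 0.0026204459199053835
top0 px [190.  98.] 1169 ztop 0.0140 rect 831.5 186.2  141.9 x 268.6 ang 3.8
top0 px [326.  98.] 5299 ztop 0.0167 rect 826.7 -218.1  331.0 x 162.0 ang 87.3
top0 px [145.  91.] 554 ztop 0.0181 rect 850.7 338.2  34.6 x 89.5 ang 5.5
top0 px [229. 109.] 47 ztop 0.0112 rect 793.8 65.4  25.1 x 44.3 ang 76.3
top0 px [217. 111.] 38 ztop 0.0109 rect 787.0 101.1  37.0 x 24.7 ang 5.4
top0 px [413. 151.] 1373 ztop 0.0543 rect 652.2 -456.1  101.0 x 82.6 ang 11.3
top0 px [307. 156.] 852 ztop 0.0242 rect 642.5 -156.1  124.8 x 256.7 ang 8.2
top0 px [191. 165.] 580 ztop 0.0245 rect 616.6 166.1  124.1 x 172.0 ang 6.6
top0 px [ 76. 166.] 1397 ztop 0.1668 rect 590.4 456.1  74.2 x 73.1 ang 20.5
top0 px [392. 200.] 433 ztop 0.0368 rect 510.7 -388.3  61.6 x 48.4 ang 66.7
top0 px [ 70. 212.] 409 ztop 0.0605 rect 480.0 489.3  57.4 x 55.1 ang 49.5
top0 px [133. 224.] 309 ztop 0.0613 rect 443.9 315.8  57.3 x 55.0 ang 46.1
top0 px [310. 225.] 135 ztop 0.0184 rect 444.1 -161.6  58.1 x 16.1 ang 33.0
top0 px [194. 234.] 229 ztop 0.0185 rect 423.4 155.5  16.4 x 99.
[... 663 characters left out ...]
 250.5 ang 14.4
side0 px [332. 174.] 81 ztop 0.0242 rect 435.1 -282.4  23.0 x 17.9 ang 70.4
side0 px [307. 187.] 79 ztop 0.0177 rect 446.4 -159.6  57.4 x 21.9 ang 32.0
side0 px [206. 212.] 574 ztop 0.0235 rect 617.9 167.0  127.6 x 173.6 ang 6.3
side0 px [281. 210.] 191 ztop 0.0255 rect 444.0 -14.5  48.6 x 52.0 ang 75.3
side0 px [128. 256.] 1386 ztop 0.1660 rect 590.4 457.5  75.0 x 74.2 ang 71.9
side0 px [249. 245.] 159 ztop 0.0185 rect 424.1 156.5  16.2 x 99.6 ang 76.6
side0 px [204. 269.] 373 ztop 0.0598 rect 443.7 316.9  56.5 x 55.3 ang 0.1
side0 px [146. 301.] 439 ztop 0.0598 rect 481.2 491.2  56.3 x 57.2 ang 79.3
side0 px [185. 305.] 399 ztop 0.0606 rect 395.3 423.5  55.5 x 55.9 ang 32.1
```

View pics/top0c.png

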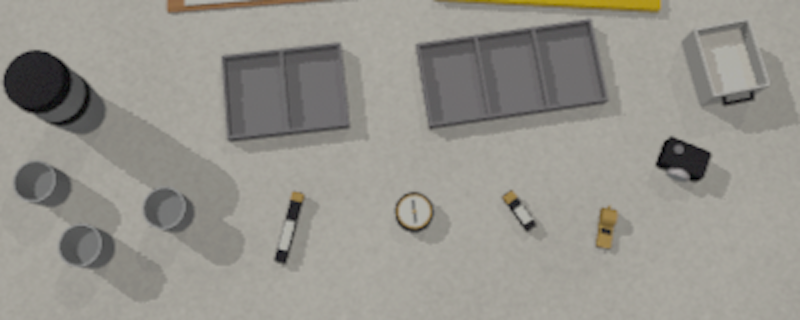

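```bash
cat > plan.py <<'E'
# python3 plan.py x y z yaw  (mm,deg): remaining move in tool axes
from h import *
import sys
x,y,z,yaw=[float(a) for a in sys.argv[1:5]]
s=arm.sense(); Rm=Rq(s["ee_rot"]); p=s["tcp_pos"]*1000
cur=np.degrees(np.arctan2(Rm[1,0],Rm[0,0]))
a=np.radians(yaw); Rt=np.array([[np.cos(a),np.sin(a),0],[np.sin(a),-np.cos(a),0],[0,0,-1]])
d=np.array([x,y,z])-p
print("t %.2f"%s["clock"],"tcp",np.round(p,1),"yaw %.1f"%cur,"gap %.1f"%(s["finger_gap"]*1000),"q6 %.2f"%s["qpos"][5])
print("turn(rotvec tool)",np.round(R.from_matrix(Rm.T@Rt).as_rotvec(degrees=True),2),"shift before turn",np.round(Rm.T@d,1),"shift after turn",np.round(Rt.T@d,1))
E
python3 - <<'E'
from h import *
for f in("top0","side0"):
    im,d,K,cw=load(f);W=cloud(d,K,cw)
    m=(abs(W[...,0]-.425)<.045)&(abs(W[...,1]+.283)<.045)&(W[...,2]>.005)
    P=W[m]*1000;
    print(f,cv2.minAreaRect(P[:,:2].astype(np.float32)), np.round(np.percentile(P[:,2],[5,50,95]),1))
    hi=P[P[:,2]>17][:,:2].mean(0); lo=P[(P[:,2]<13)][:,:2].mean(0); print(hi,lo,np.degrees(np.arctan2(*(hi-lo)[::-1])))
    v,u=np.where(m);c=cv2.cvtColor(im[v.min()-15:v.max()+15,u.min()-15:u.max()+15],cv2.COLOR_RGB2BGR)
    cv2.imwrite("pics/wh_%s.png"%f,cv2.resize(c,(500,500)))
E
python3 plan.py 443.5 -15.5 150 98.2
```

```text
top0 ((422.46649169921875, -280.37835693359375), (101.08496856689453, 47.22172927856445), 29.797683715820312) [ 6.8 12.7 23.9]
[ 435.73877937 -282.14278915] [ 412.04557586 -278.29301525] -9.229010584047606
side0 ((424.1683654785156, -279.2717590332031), (25.560352325439453, 56.60524368286133), 76.11564636230469) [ 6.4 11.8 23.9]
[ 435.1620307  -280.47990988] [ 414.99403157 -275.22593537] -14.601607491319617
t 0.15 tcp [ 173.1 -600.1  205.5] yaw 16.1 gap 87.9 q6 -0.02
turn(rotvec tool) [-6.000e-02 -5.000e-02 -8.211e+01] shift before turn [ 421.8 -486.7   56.1] shift after turn [540.  351.   55.5]
```

>>> arm_command([
  [[0,0,0.005],[0,0,-8.2],1],
  [[0,0,0.005],[0,0,-8.2],1],
  [[0,0,0.005],[0,0,-8.2],1],
  [[0,0,0.005],[0,0,-8.2],1],
  [[0,0,0.005],[0,0,-8.2],1],
  [[0,0,0.005],[0,0,-8.2],1],
  [[0,0,0.005],[0,0,-8.2],1],
  [[0,0,0.005],[0,0,-8.2],1],
], grip_force=15)

```text
clock: 0.95
tcp_pos: [0.1732, -0.6003, 0.1656]
ee_rot: [-0.0, 0.755, 0.656, 0.0]
contact_force: [-0.2, 0.7, -0.6]
finger_gap: 0.0877
```

```bash
python3 plan.py 443.5 -15.5 150 98.2
```

```text
t 0.95 tcp [ 173.2 -600.3  165.6] yaw 82.0 gap 87.7 q6 -1.17
turn(rotvec tool) [-1.000e-02 -4.000e-02 -1.618e+01] shift before turn [616.6 186.6  15.9] shift after turn [540.2 351.   15.6]
```

>>> arm_command([
  [[0,0,0.005],[0,0,-8.1],1],
  [[0,0,0.005],[0,0,-8.1],1],
  [[0.041,0.0265,0],[0,0,0],1],
  [[0.041,0.0265,0],[0,0,0],1],
  [[0.041,0.0265,0],[0,0,0],1],
  [[0.041,0.0265,0],[0,0,0],1],
  [[0.041,0.0265,0],[0,0,0],1],
  [[0.041,0.0265,0],[0,0,0],1],
])

```text
clock: 1.75
tcp_pos: [0.2973, -0.3332, 0.156]
ee_rot: [0.0, 0.657, 0.754, 0.0]
contact_force: [1.1, -0.1, 0.4]
finger_gap: 0.088
```

```bash
python3 plan.py 443.5 -15.5 150 98.2
```

```text
t 1.75 tcp [ 297.3 -333.2  156. ] yaw 97.9 gap 88.0 q6 -1.01
turn(rotvec tool) [ 0.   -0.   -0.34] shift before turn [294.7 188.3   6.1] shift after turn [293.6 190.    6. ]
```

>>> arm_command([
  [[0.042,0.027,0],[0,0,-0.3],1],
  [[0.042,0.027,0],[0,0,0],1],
  [[0.042,0.027,0],[0,0,0],1],
  [[0.042,0.027,0],[0,0,0],1],
  [[0.042,0.027,0],[0,0,0],1],
  [[0.042,0.027,0],[0,0,0],1],
  [[0.042,0.027,0],[0,0,0],1],
  [[0,0,0],[0,0,0],1],
])

```text
clock: 2.55
tcp_pos: [0.4447, -0.0126, 0.1564]
ee_rot: [0.001, 0.652, 0.758, 0.001]
contact_force: [-0.4, -1.3, 0.5]
finger_gap: 0.0879
```

```bash
python3 plan.py 443.5 -15.5 20 98.2
python3 - <<'E'
from h import *
grab("wrist","w1")
E
```

```text
t 2.55 tcp [444.7 -12.6 156.4] yaw 98.6 gap 87.9 q6 -0.21
turn(rotvec tool) [ 0.12 -0.03  0.36] shift before turn [ -2.8  -1.9 136.4] shift after turn [ -2.7  -1.6 136.4]
```

View pics/w1.png

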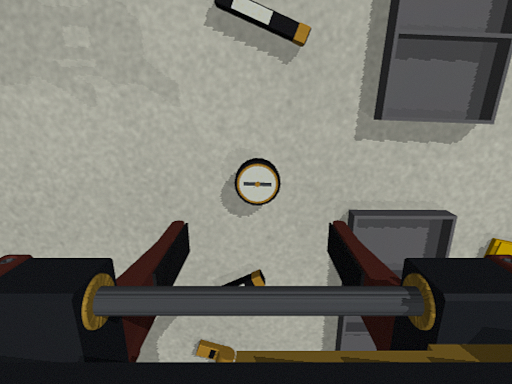

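Run:
```python
from m import *
blobs("w1")
```

```text
w1 px [267.  19.] 1731 ztop 0.0177 rect 423.7 155.8  17.1 x 99.2 ang 76.4
w1 px [448.  64.] 3900 ztop 0.0231 rect 620.7 138.1  126.1 x 114.2 ang 6.5
w1 px [258. 182.] 1699 ztop 0.0242 rect 443.5 -16.1  52.3 x 53.1 ang 8.8
w1 px [261. 317.] 55719 ztop 0.2900 rect 438.9 10.2  113.6 x 4.1 ang 8.5
```

The wrist view shows the compass centred at (258,183), and it agrees with the other cameras to within 1 mm. I'll descend and grip it.

>>> arm_command([
  [[-0.003,-0.0015,0.03],[0,0,0.4],1],
  [[0,0,0.04],[0,0,0],1],
  [[0,0,0.03],[0,0,0],1],
  [[0,0,0.02],[0,0,0],1],
  [[0,0,0.01],[0,0,0],1],
  [[0,0,0.006],[0,0,0],1],
  [[0,0,0],[0,0,0],1],
  [[0,0,0],[0,0,0],1],
])

```text
clock: 3.4
tcp_pos: [0.4419, -0.0207, 0.0208]
ee_rot: [0.0, 0.658, 0.753, 0.0]
contact_force: [-0.2, -0.2, 0.3]
finger_gap: 0.0878
```

>>> arm_command([
  [[0,0,0],[0,0,0],-0.1],
  [[0,0,0],[0,0,0],-0.1],
  [[0,0,0],[0,0,0],-0.1],
  [[0,0,0],[0,0,0],-0.1],
  [[0,0,0],[0,0,0],-0.1],
  [[0,0,0],[0,0,0],-0.1],
  [[0,0,0],[0,0,0],-0.1],
  [[0,0,0],[0,0,0],-0.1],
])

```text
clock: 4.2
tcp_pos: [0.4413, -0.0204, 0.0201]
ee_rot: [-0.0, 0.657, 0.753, -0.0]
contact_force: [-0.1, -0.6, 0.7]
finger_gap: 0.0397
```

```bash
python3 plan.py 643 -155.4 120 98.2
```

```text
t 4.20 tcp [441.3 -20.4  20.1] yaw 97.8 gap 39.7 q6 -0.21
turn(rotvec tool) [-0.   -0.   -0.41] shift before turn [-161.1  181.5 -100. ] shift after turn [-162.4  180.3  -99.9]
```

Run:
```python
from h import *
grab("wrist","w2");grab("side","s2");print(arm.sense()["contact_force"])
im=cv2.imread("pics/s2.png")[150:270,220:380];cv2.imwrite("pics/s2c.png",cv2.resize(im,(800,600)))
```

```text
[-0.42372125  0.42977224 -0.6244196 ]
```

View pics/w2.png

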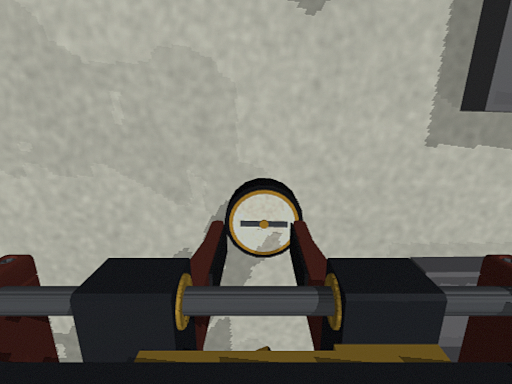

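View pics/s2c.png

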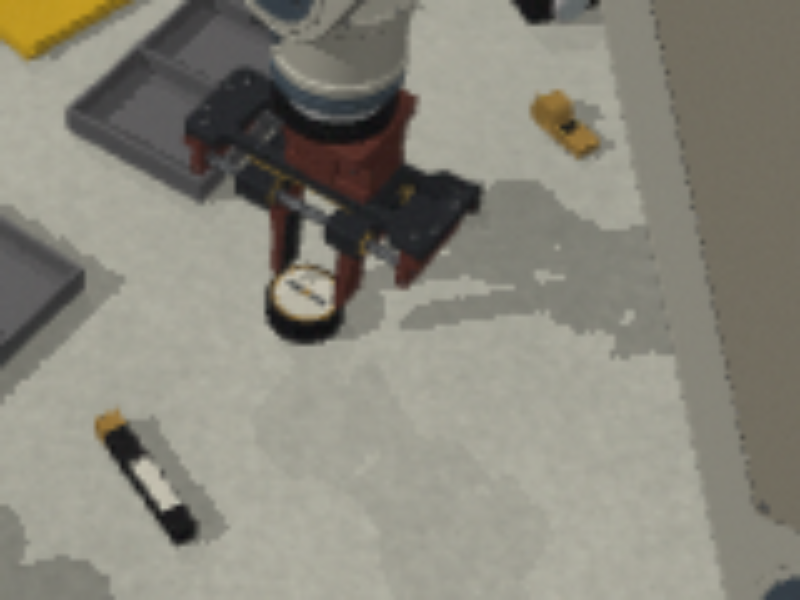

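The jaws closed about 5 mm off centre and squeezed the compass forward, and it is still lying flat. I'll open the jaws and re-measure.

>>> arm_command([
  [[0,0,0],[0,0,0],1],
  [[0,0,0],[0,0,0],1],
  [[0,0,0],[0,0,0],1],
  [[0,0,0],[0,0,0],1],
  [[0,0,-0.03],[0,0,0],1],
  [[0,0,-0.03],[0,0,0],1],
  [[0,0,0],[0,0,0],1],
  [[0,0,0],[0,0,0],1],
])

```text
clock: 5.1
tcp_pos: [0.4418, -0.0204, 0.0805]
ee_rot: [0.001, 0.657, 0.753, 0.001]
contact_force: [-0.1, -0.4, -0.1]
finger_gap: 0.0877
```

```bash
python3 - <<'E'
from m import *
grab("wrist","w3");grab("top","t3");grab("side","s3");
for f in("w3","t3","s3"):blobs(f,region=(.38,.5,-.08,.06))
# fingers in w3, tool frame
im,d,K,cw=load("w3"); s=arm.sense();T=np.eye(4);T[:3,:3]=Rq(s["ee_rot"]);T[:3,3]=s["tcp_pos"]
P=cloud(d,K,np.linalg.inv(T)@cw)*1000
m=(abs(P[...,1])<65)&(abs(P[...,1])>30)&(P[...,2]>-30)&(P[...,2]<20)
for sg in(-1,1):
    Q=P[m&(P[...,1]*sg>0)];print(sg,len(Q),Q.min(0),Q.max(0))
print(s["tcp_pos"])
E
python3 plan.py 443.5 -15.5 20 98.2
```

```text
w3 px [262. 194.] 2841 ztop 0.0241 rect 443.3 -15.8  52.9 x 52.9 ang 65.8
w3 px [272. 321.] 48236 ztop 0.2143 rect 436.1 2.6  113.3 x 4.2 ang 7.6
t3 px [261. 197.] 3301 ztop 0.5464 rect 385.6 -15.5  117.7 x 11.2 ang 89.8
s3 px [286. 140.] 2964 ztop 0.5082 rect 401.2 38.0  41.9 x 17.1 ang 1.8
s3 px [316. 120.] 30 ztop 0.4085 rect 383.6 -59.3  1.4 x 6.4 ang 70.6
s3 px [281. 210.] 190 ztop 0.0251 rect 443.8 -14.5  48.7 x 51.0 ang 79.7
-1 290 [ -9.69860468 -52.78247724 -29.9654831 ] [ 12.04418781 -43.38306086 -16.44847462]
1 283 [-10.01525372  43.42808494 -29.99650753] [ 11.99584797  52.85708047 -17.25872272]
[ 0.4405597  -0.02033152  0.07922915]
t 5.25 tcp [440.6 -20.3  79.2] yaw 97.8 gap 87.8 q6 -0.21
turn(rotvec tool) [-0.09 -0.02 -0.41] shift before turn [ 4.4  3.7 59.2] shift after turn [ 4.4  3.6 59.2]
```

View pics/w3.png

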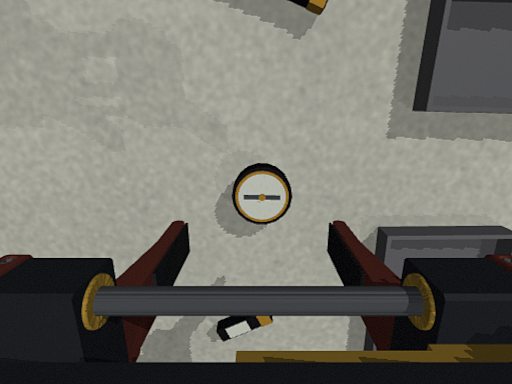

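Run:
```python
from h import *
im,d,K,cw=load("w3"); Tc=np.array(vision.camera_params("wrist")["T_tool_cam"]);print(np.round(Tc,4))
Ti=np.linalg.inv(Tc)
for z in(14,0,-16,-30):
  for x in(-10,10):
    q=Ti@np.array([x/1e3,.044,z/1e3,1]);p=K@q[:3];print(z,x,np.round(p[:2]/p[2],1),round(q[2],3))
P=cloud(d,K,Tc)*1000
for v,u in((224,333),(228,336),(232,340),(245,350),(224,185),(228,182),(235,178),(232,183)):print(v,u,np.round(P[v,u],1),round(float(d[v,u]),3))
for f in("w1","w3"):
    im,d,K,cw=load(f);W=cloud(d,K,cw);
    for a,b in((200,60),(120,150),(20,100),(150,330)):print(f,np.round(W[a:a+20,b:b+20].reshape(-1,3).mean(0)*1000,1))
```

```text
[[ 6.000e-04 -9.608e-01 -2.773e-01  7.660e-02]
 [ 1.000e+00  6.000e-04  0.000e+00 -1.400e-03]
 [ 1.000e-04 -2.773e-01  9.608e-01 -1.788e-01]
 [ 0.000e+00  0.000e+00  0.000e+00  1.000e+00]]
14 -10 [318.8 232.2] 0.209
14 10 [320.5 206.8] 0.204
0 -10 [323.  240.4] 0.196
0 10 [324.9 213.6] 0.19
-16 -10 [328.5 251.4] 0.18
-16 10 [330.8 222.5] 0.175
-30 -10 [334.2 262.7] 0.167
-30 10 [336.8 231.8] 0.161
224 333 [ 11.4  43.8 -21.7] 0.169
228 336 [ 11.   44.3 -26.8] 0.164
232 340 [ 11.2  44.9 -32.9] 0.158
245 350 [ 11.8  45.  -50.3] 0.141
224 185 [ 10.2 -46.2 -18.9] 0.172
228 182 [ 10.3 -46.4 -25.4] 0.166
235 178 [ 10.6 -45.9 -35.7] 0.156
232 183 [  9.1 -45.1 -28.5] 0.163
w1 [ 2.141e+02 -9.040e+01  2.000e-01]
w1 [nan nan nan]
w1 [263.3 122.3   0.3]
w1 [5.376e+02 2.270e+01 2.000e-01]
w3 [nan nan nan]
w3 [nan nan nan]
w3 [3.001e+02 1.028e+02 3.000e-01]
w3 [nan nan nan]
```

The wrist depth puts the fingertips about 16 mm behind the reported TCP, not 14 mm ahead of it. That explains the miss: the jaws closed above the compass, which hasn't moved. I'll work with tip height = TCP z + 16.5 mm and descend in guarded steps to confirm it.

>>> arm_command([
  [[0.0045,0.0035,0.02],[0,0,-0.4],1],
  [[0,0,0.03],[0,0,0],1],
  [[0,0,0.015],[0,0,0],1],
  [[0,0,0.005],[0,0,0],1],
  [[0,0,0.003],[0,0,0],1],
  [[0,0,0.003],[0,0,0],1],
  [[0,0,0],[0,0,0],1],
  [[0,0,0],[0,0,0],1],
])

```text
clock: 6.05
tcp_pos: [0.4446, -0.0155, 0.0045]
ee_rot: [0.0, 0.655, 0.756, 0.0]
contact_force: [-1.2, -0.6, -0.5]
finger_gap: 0.088
```

```bash
python3 plan.py 443.5 -15.7 -10.5 98.2
python3 - <<'E'
from h import *
im,d,K,cw=grab("side","s4");print(arm.sense()["contact_force"])
c=im[150:270,220:380,::-1];cv2.imwrite("pics/s4c.png",cv2.resize(c,(800,600)))
W=cloud(d,K,cw)*1000
v,u=np.mgrid[:384,:512]
m=(abs(W[...,0]-443)<75)&(abs(W[...,1]+15)<25)&(W[...,2]>2)&(W[...,2]<60)
for lo,hi in((385,415),(416,470),(475,505)):
    k=m&(W[...,0]>lo)&(W[...,0]<hi);print(lo,k.sum(),np.percentile(W[k][:,2],[0,2,5,10,50]) if k.any() else 0)
E
```

```text
t 6.05 tcp [444.6 -15.5   4.5] yaw 98.2 gap 88.0 q6 -0.20
turn(rotvec tool) [ 0.05  0.01 -0.01] shift before turn [-0.1 -1.1 15. ] shift after turn [-0.1 -1.1 15. ]
[-0.15082216 -0.17765441 -0.77894678]
385 42 [ 2.06870439  2.07962131  2.13525337  2.37216293 37.04933727]
416 196 [ 2.15454638  3.02677225  5.2081748   9.30743574 21.53030578]
475 51 [ 2.08955443  2.1414439   2.24254516  2.47211112 35.3115566 ]
```

View pics/s4c.png

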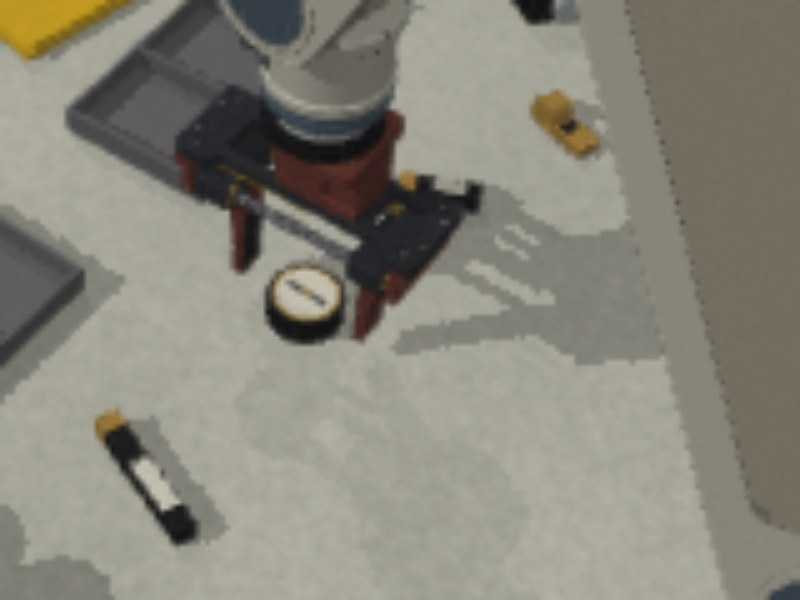

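With TCP z at 4.5 mm there is no contact, and the side view shows the fingertips still clearly above the table. That confirms the offset. I'll go down 14 mm and grip.

>>> arm_command([
  [[0,-0.001,0.006],[0,0,0],1],
  [[0,0,0.005],[0,0,0],1],
  [[0,0,0.003],[0,0,0],1],
  [[0,0,0],[0,0,0],0.9],
  [[0,0,0],[0,0,0],0],
  [[0,0,0],[0,0,0],0],
  [[0,0,0],[0,0,0],0],
  [[0,0,0],[0,0,0],0],
])

```text
clock: 6.9
tcp_pos: [0.4433, -0.0156, -0.0098]
ee_rot: [0.0, 0.655, 0.756, 0.0]
contact_force: [-0.3, -0.2, 0.3]
finger_gap: 0.0549
```

>>> arm_command([
  [[0,0,0],[0,0,0],0],
  [[0,0,0],[0,0,0],0],
  [[0,0,0],[0,0,0],0],
  [[0,0,-0.01],[0,0,0],0],
  [[0,0,-0.03],[0,0,0],0],
  [[0,0,-0.03],[0,0,0],0],
  [[0,0,-0.02],[0,0,0],0],
  [[0,0,0],[0,0,0],0],
])

```text
clock: 7.7
tcp_pos: [0.445, -0.0157, 0.0829]
ee_rot: [0.002, 0.655, 0.756, 0.002]
contact_force: [-0.2, -0.5, 0.6]
finger_gap: 0.0535
```

```bash
python3 plan.py 643 -155.4 80 98.2
python3 - <<'E'
from h import *
grab("wrist","w5")
E
```

```text
t 7.70 tcp [445.  -15.7  82.9] yaw 98.2 gap 53.5 q6 -0.20
turn(rotvec tool) [ 0.3   0.06 -0.01] shift before turn [-166.5  176.     3.9] shift after turn [-166.5  176.     2.9]
```

View pics/w5.png

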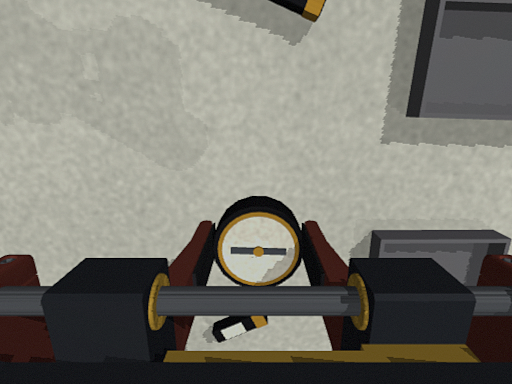

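The compass is held with a 53.5 mm gap. Next it goes over to the middle cell of the three-cell tray.

>>> arm_command([
  [[-0.0278,0.0293,0],[0,0,0],0],
  [[-0.0278,0.0293,0],[0,0,0],0],
  [[-0.0278,0.0293,0],[0,0,0],0],
  [[-0.0278,0.0293,0],[0,0,0],0],
  [[-0.0278,0.0293,0],[0,0,0],0],
  [[-0.0278,0.0293,0.02],[0,0,0],0],
  [[0,0,0.01],[0,0,0],0],
  [[0,0,0],[0,0,0],0],
])

```text
clock: 8.55
tcp_pos: [0.6383, -0.1553, 0.0465]
ee_rot: [-0.003, 0.655, 0.756, -0.001]
contact_force: [-1.4, 0.2, -1.2]
finger_gap: 0.0536
```

>>> arm_command([
  [[0,0,0],[0,0,0],0],
  [[0,0,0],[0,0,0],0],
  [[0,0,0],[0,0,0],0],
  [[0,0,0],[0,0,0],0],
  [[0,0,0],[0,0,0],0],
  [[0,0,0],[0,0,0],0],
  [[0,0,0],[0,0,0],0],
  [[0,0,0],[0,0,0],0],
])

```text
clock: 9.35
tcp_pos: [0.641, -0.1557, 0.0501]
ee_rot: [0.0, 0.655, 0.756, 0.0]
contact_force: [0.0, -0.2, -0.1]
finger_gap: 0.0533
```

```bash
python3 plan.py 643 -155.4 -4.5 98.2
python3 - <<'E'
from m import *
grab("wrist","w6");blobs("w6",region=(.5,.8,-.32,.02),zmin=.015)
E
```

```text
t 9.35 tcp [ 641.  -155.7   50.1] yaw 98.2 gap 53.3 q6 -0.40
turn(rotvec tool) [ 0.01  0.   -0.01] shift before turn [-0.   2.  54.6] shift after turn [-0.   2.  54.6]
w6 px [256. 296.] 70949 ztop 0.1834 rect 635.3 -132.6  113.6 x 4.1 ang 8.4
```

View pics/w6.png

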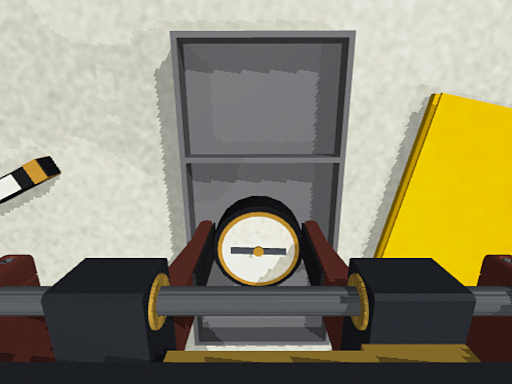

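>>> arm_command([
  [[0,0.002,0.02],[0,0,0],0],
  [[0,0,0.02],[0,0,0],0],
  [[0,0,0.008],[0,0,0],0],
  [[0,0,0.004],[0,0,0],0],
  [[0,0,0.002],[0,0,0],0],
  [[0,0,0],[0,0,0],0],
  [[0,0,0],[0,0,0],0],
  [[0,0,0],[0,0,0],0],
])

```text
clock: 10.2
tcp_pos: [0.6434, -0.1555, -0.0032]
ee_rot: [0.0, 0.655, 0.756, 0.0]
contact_force: [-0.1, 0.6, -1.5]
finger_gap: 0.0536
```

```bash
python3 plan.py 643 -155.4 -5.5 98.2
```

```text
t 10.20 tcp [ 643.4 -155.5   -3.2] yaw 98.2 gap 53.6 q6 -0.40
turn(rotvec tool) [ 0.06  0.02 -0.01] shift before turn [ 0.1 -0.4  2.3] shift after turn [ 0.1 -0.4  2.3]
```

>>> arm_command([
  [[0,0,0.001],[0,0,0],0],
  [[0,0,0.001],[0,0,0],0],
  [[0,0,0],[0,0,0],0],
  [[0,0,0],[0,0,0],0.5],
  [[0,0,0],[0,0,0],0.5],
  [[0,0,0],[0,0,0],0.5],
  [[0,0,0],[0,0,0],0.5],
  [[0,0,0],[0,0,0],0.5],
])

```text
clock: 11.0
tcp_pos: [0.6429, -0.1553, -0.006]
ee_rot: [-0.0, 0.655, 0.756, -0.0]
contact_force: [0.7, -0.5, -0.4]
finger_gap: 0.0654
```

>>> arm_command([
  [[0,0,0],[0,0,0],0.5],
  [[0,0,0],[0,0,0],0.5],
  [[0,0,-0.02],[0,0,0],0.5],
  [[0,0,-0.04],[0,0,0],0.5],
  [[0,0,-0.04],[0,0,0],0.5],
  [[0,0,-0.02],[0,0,0],0.5],
  [[0,0,0],[0,0,0],1],
  [[0,0,0],[0,0,0],1],
])

```text
clock: 11.8
tcp_pos: [0.6427, -0.1553, 0.1139]
ee_rot: [0.0, 0.655, 0.756, 0.0]
contact_force: [-0.5, 0.9, -0.0]
finger_gap: 0.0786
```

```bash
python3 plan.py 443.7 316.5 115 98.2;python3 - <<'E'
from m import *
grab("wrist","w7");blobs("w7",region=(.5,.8,-.32,.02),zmin=.007)
E
```

```text
t 11.80 tcp [ 642.7 -155.3  113.9] yaw 98.2 gap 78.6 q6 -0.40
turn(rotvec tool) [ 0.01  0.   -0.01] shift before turn [ 495.3 -129.8   -1.2] shift after turn [ 495.4 -129.7   -1.1]
w7 px [271. 290.] 68277 ztop 0.2472 rect 637.3 -132.3  114.0 x 4.2 ang 8.3
w7 px [259. 190.] 2306 ztop 0.0281 rect 642.0 -155.9  52.8 x 52.8 ang 8.8
```

View pics/w7.png

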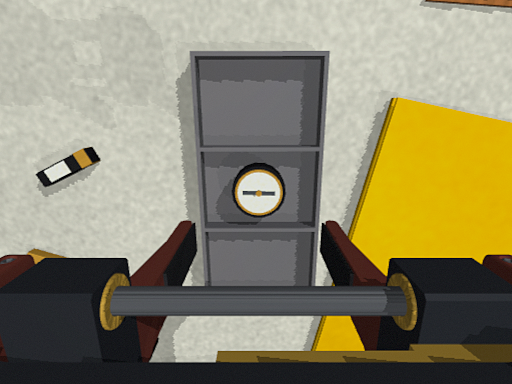

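The compass lies in the middle cell at (259,190), centred to 1 mm. Next is the cup.

>>> arm_command([
  [[0.045,-0.0118,0],[0,0,0],1],
  [[0.045,-0.0118,0],[0,0,0],1],
  [[0.045,-0.0118,0],[0,0,0],1],
  [[0.045,-0.0118,0],[0,0,0],1],
  [[0.045,-0.0118,0],[0,0,0],1],
  [[0.045,-0.0118,0],[0,0,0],1],
  [[0.045,-0.0118,0],[0,0,0],1],
  [[0.045,-0.0118,0],[0,0,0],1],
], grip_force=20)

```text
clock: 12.65
tcp_pos: [0.4961, 0.1886, 0.1123]
ee_rot: [-0.001, 0.655, 0.756, -0.001]
contact_force: [0.7, 0.1, -0.3]
finger_gap: 0.0882
```

>>> arm_command([
  [[0.045,-0.0118,0],[0,0,0],1],
  [[0.045,-0.0118,0],[0,0,0],1],
  [[0.045,-0.0118,0],[0,0,0],1],
  [[0,0,0],[0,0,0],1],
  [[0,0,0],[0,0,0],1],
  [[0,0,0],[0,0,0],1],
  [[0,0,0],[0,0,0],1],
  [[0,0,0],[0,0,0],1],
])

```text
clock: 13.45
tcp_pos: [0.4445, 0.3148, 0.1139]
ee_rot: [-0.0, 0.656, 0.755, -0.0]
contact_force: [0.4, 0.5, -1.2]
finger_gap: 0.0881
```

```bash
python3 plan.py 443.7 316.5 3.5 98.2;python3 - <<'E'
from m import *
grab("wrist","w8");blobs("w8",region=(.35,.55,.2,.5),zmin=.015)
E
```

```text
t 13.45 tcp [444.5 314.8 113.9] yaw 98.1 gap 88.1 q6 0.45
turn(rotvec tool) [-0.03  0.02 -0.13] shift before turn [  1.8  -0.5 110.4] shift after turn [  1.8  -0.5 110.4]
w8 px [330.  16.] 1333 ztop 0.0606 rect 482.8 469.5  48.1 x 13.6 ang 7.5
w8 px [211.  52.] 2695 ztop 0.0609 rect 395.0 423.6  57.1 x 56.7 ang 11.9
w8 px [260. 201.] 2124 ztop 0.0606 rect 444.0 316.5  57.1 x 57.0 ang 78.9
w8 px [256. 319.] 52987 ztop 0.2475 rect 439.2 337.7  113.7 x 4.2 ang 8.0
```

View pics/w8.png

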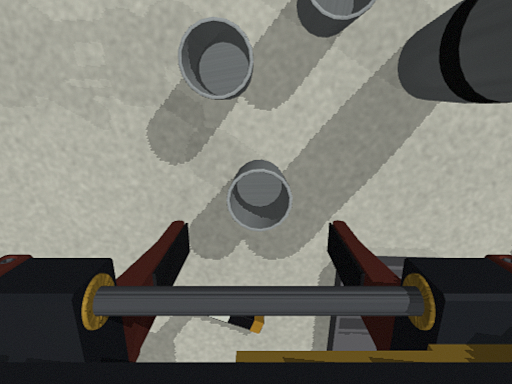

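The wrist view shows the target cup centred at (260,199) between the open jaws, with the other two cups and the mug well clear. I'll descend and grip it.

>>> arm_command([
  [[0.002,-0.0005,0.02],[0,0,0],1],
  [[0,0,0.03],[0,0,0],1],
  [[0,0,0.03],[0,0,0],1],
  [[0,0,0.02],[0,0,0],1],
  [[0,0,0.01],[0,0,0],1],
  [[0,0,0],[0,0,0],1],
  [[0,0,0],[0,0,0],0.1],
  [[0,0,0],[0,0,0],0.1],
])

```text
clock: 14.3
tcp_pos: [0.4441, 0.3185, 0.0052]
ee_rot: [0.0, 0.655, 0.756, 0.001]
contact_force: [0.6, 0.5, -0.1]
finger_gap: 0.075
```

>>> arm_command([
  [[0,0,0],[0,0,0],0.1],
  [[0,0,0],[0,0,0],0.1],
  [[0,0,0],[0,0,0],0.1],
  [[0,0,0],[0,0,0],0.1],
  [[0,0,0],[0,0,0],0.1],
  [[0,0,0],[0,0,0],0.1],
  [[0,0,0],[0,0,0],0.1],
  [[0,0,0],[0,0,0],0.1],
])

```text
clock: 15.1
tcp_pos: [0.4436, 0.3184, 0.0047]
ee_rot: [0.0, 0.655, 0.756, 0.001]
contact_force: [-0.5, 0.7, 5.8]
finger_gap: 0.0562
```

>>> arm_command([
  [[0,0,-0.01],[0,0,0],0.1],
  [[0,0,-0.03],[0,0,0],0.1],
  [[0,0,-0.03],[0,0,0],0.1],
  [[0,0,-0.01],[0,0,0],0.1],
  [[0,0,0],[0,0,0],0.1],
  [[0,0,0],[0,0,0],0.1],
  [[0,0,0],[0,0,0],0.1],
  [[0,0,0],[0,0,0],0.1],
])

```text
clock: 15.9
tcp_pos: [0.4424, 0.3175, 0.0828]
ee_rot: [-0.0, 0.655, 0.756, -0.001]
contact_force: [0.6, 0.2, -1.2]
finger_gap: 0.0563
```

```bash
python3 plan.py 631 -72.3 83 98.2;python3 - <<'E'
from m import *
grab("wrist","w9")
E
```

```text
t 15.90 tcp [442.4 317.5  82.8] yaw 98.2 gap 56.3 q6 0.46
turn(rotvec tool) [-0.12  0.06 -0.01] shift before turn [-412.7  131.1   -0. ] shift after turn [-4.127e+02  1.310e+02 -2.000e-01]
```

View pics/w9.png

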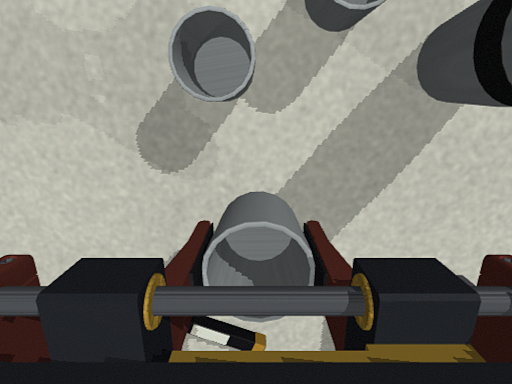

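>>> arm_command([
  [[-0.025,0.008,0],[0,0,0],0.1],
  [[-0.041,0.013,0],[0,0,0],0.1],
  [[-0.045,0.0143,0],[0,0,0],0.1],
  [[-0.045,0.0143,0],[0,0,0],0.1],
  [[-0.045,0.0143,0],[0,0,0],0.1],
  [[-0.045,0.0143,0],[0,0,0],0.1],
  [[-0.045,0.0143,0],[0,0,0],0.1],
  [[-0.045,0.0143,0],[0,0,0],0.1],
])

```text
clock: 16.75
tcp_pos: [0.597, -0.0013, 0.0834]
ee_rot: [-0.0, 0.655, 0.756, -0.0]
contact_force: [1.2, 1.1, -1.1]
finger_gap: 0.0559
```

>>> arm_command([
  [[-0.041,0.013,0],[0,0,0],0.1],
  [[-0.025,0.008,0],[0,0,0],0.1],
  [[-0.011,0.0033,0],[0,0,0],0.1],
  [[0,0,0],[0,0,0],0.1],
  [[0,0,0],[0,0,0],0.1],
  [[0,0,0],[0,0,0],0.1],
  [[0,0,0],[0,0,0],0.1],
  [[0,0,0],[0,0,0],0.1],
])

```text
clock: 17.55
tcp_pos: [0.6315, -0.0711, 0.0842]
ee_rot: [-0.0, 0.654, 0.756, -0.0]
contact_force: [-0.7, -0.5, -1.5]
finger_gap: 0.0559
```

```bash
python3 plan.py 631 -72.3 8.7 98.2;python3 - <<'E'
from m import *
grab("wrist","w10");grab("side","s10")
E
```

```text
t 17.55 tcp [631.5 -71.1  84.2] yaw 98.3 gap 55.9 q6 -0.28
turn(rotvec tool) [-0.01 -0.01  0.06] shift before turn [-1.1 -0.7 75.5] shift after turn [-1.1 -0.7 75.5]
```

View pics/w10.png

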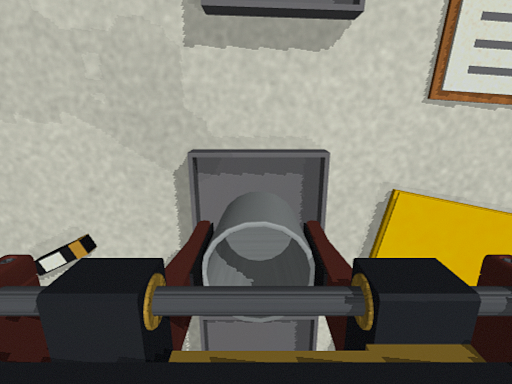

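>>> arm_command([
  [[-0.001,-0.0007,0.02],[0,0,0],0.1],
  [[0,0,0.025],[0,0,0],0.1],
  [[0,0,0.015],[0,0,0],0.1],
  [[0,0,0.008],[0,0,0],0.1],
  [[0,0,0.004],[0,0,0],0.1],
  [[0,0,0.001],[0,0,0],0.1],
  [[0,0,0],[0,0,0],0.1],
  [[0,0,0],[0,0,0],0.1],
])

```text
clock: 18.45
tcp_pos: [0.6318, -0.0733, 0.0119]
ee_rot: [0.001, 0.655, 0.756, 0.0]
contact_force: [-1.2, 0.9, -0.5]
finger_gap: 0.0559
```

```bash
python3 plan.py 631 -72.3 8.7 98.2
```

```text
t 18.45 tcp [631.8 -73.3  11.9] yaw 98.2 gap 55.9 q6 -0.28
turn(rotvec tool) [ 0.07  0.02 -0.01] shift before turn [ 1.1 -0.7  3.2] shift after turn [ 1.1 -0.7  3.2]
```

>>> arm_command([
  [[0,0,0.001],[0,0,0],0.1],
  [[0,0,0.001],[0,0,0],0.1],
  [[0,0,0.001],[0,0,0],0.1],
  [[0,0,0],[0,0,0],0.1],
  [[0,0,0],[0,0,0],0.1],
  [[0,0,0],[0,0,0],0.1],
  [[0,0,0],[0,0,0],0.1],
  [[0,0,0],[0,0,0],0.1],
])

```text
clock: 19.25
tcp_pos: [0.6314, -0.0732, 0.0087]
ee_rot: [0.0, 0.655, 0.756, 0.0]
contact_force: [-0.1, -0.3, 6.0]
finger_gap: 0.056
```

The cup has reached the floor, with 6 N upward. I'll release it.

>>> arm_command([
  [[0,0,0],[0,0,0],0.5],
  [[0,0,0],[0,0,0],0.6],
  [[0,0,0],[0,0,0],0.8],
  [[0,0,0],[0,0,0],0.8],
  [[0,0,0],[0,0,0],0.8],
  [[0,0,0],[0,0,0],0.8],
  [[0,0,-0.03],[0,0,0],0.8],
  [[0,0,-0.03],[0,0,0],0.8],
])

```text
clock: 20.05
tcp_pos: [0.6302, -0.0731, 0.0677]
ee_rot: [-0.001, 0.655, 0.756, -0.001]
contact_force: [-0.3, -0.4, 1.0]
finger_gap: 0.0791
```

>>> arm_command([
  [[0,0,-0.04],[0,0,0],0.8],
  [[0,0,-0.02],[0,0,0],0.8],
  [[0,0,0],[0,0,0],0.8],
  [[0,0,0],[0,0,0],0.8],
  [[0,0,0],[0,0,0],0.8],
  [[0,0,0],[0,0,0],0.8],
  [[0,0,0],[0,0,0],0.8],
  [[0,0,0],[0,0,0],0.8],
])

```text
clock: 20.85
tcp_pos: [0.6309, -0.0731, 0.1272]
ee_rot: [-0.001, 0.655, 0.756, -0.0]
contact_force: [-0.1, 0.4, -0.0]
finger_gap: 0.0789
```

```bash
python3 - <<'E'
from m import *
grab("wrist","w11");blobs("w11",region=(.5,.8,-.2,.02),zmin=.03)
E
python3 plan.py 423.8 156 70 166.2
```

```text
w11 px [259. 203.] 1689 ztop 0.0647 rect 630.6 -75.1  56.5 x 56.9 ang 10.4
w11 px [256. 319.] 54423 ztop 0.2609 rect 625.7 -50.1  113.5 x 4.0 ang 8.1
t 20.90 tcp [631.  -73.1 127.5] yaw 98.2 gap 79.1 q6 -0.28
turn(rotvec tool) [-4.000e-02 -4.000e-02 -6.801e+01] shift before turn [ 256.3 -172.4   57.7] shift after turn [255.8 173.1  57.5]
```

View pics/w11.png

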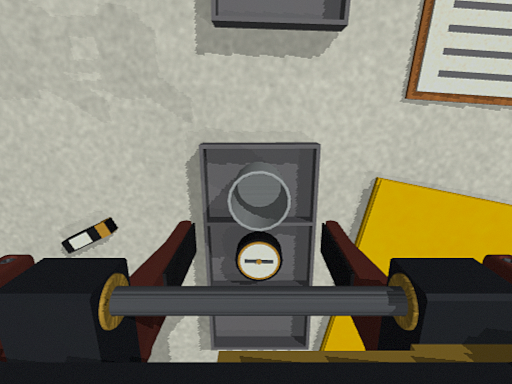

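The cup stands in the upper cell at (259,200), with its rim at z 64.7 mm, so it is on the floor. Next is the long stick.

>>> arm_command([
  [[0,0,0],[0,0,-8.5],0.8],
  [[0,0,0],[0,0,-8.5],0.8],
  [[0,0,0],[0,0,-8.5],0.8],
  [[0,0,0],[0,0,-8.5],0.8],
  [[0,0,0],[0,0,-8.5],0.8],
  [[0,0,0],[0,0,-8.5],0.8],
  [[0,0,0],[0,0,-8.5],0.8],
  [[0,0,0],[0,0,-8.5],0.8],
])

```text
clock: 21.7
tcp_pos: [0.6312, -0.0732, 0.1279]
ee_rot: [-0.0, 0.117, 0.993, 0.0]
contact_force: [0.1, -0.2, -0.3]
finger_gap: 0.079
```

>>> arm_command([
  [[0.036,0.0247,0],[0,0,0],0.5],
  [[0.036,0.0247,0],[0,0,0],0.5],
  [[0.036,0.0247,0],[0,0,0],0.5],
  [[0.036,0.0247,0.01],[0,0,0],0.2],
  [[0.036,0.0247,0.02],[0,0,0],0.2],
  [[0.036,0.0247,0.02],[0,0,0],0.2],
  [[0.036,0.0247,0.01],[0,0,0],0.2],
  [[0.004,0,0],[0,0,0],0.2],
])

```text
clock: 22.5
tcp_pos: [0.4195, 0.1576, 0.0667]
ee_rot: [-0.002, 0.118, 0.993, -0.001]
contact_force: [-0.1, -0.8, 0.0]
finger_gap: 0.0527
```

>>> arm_command([
  [[0,0,0],[0,0,0],0.2],
  [[0,0,0],[0,0,0],0.2],
  [[0,0,0],[0,0,0],0.2],
  [[0,0,0],[0,0,0],0.2],
  [[0,0,0],[0,0,0],0.2],
  [[0,0,0],[0,0,0],0.2],
  [[0,0,0],[0,0,0],0.2],
  [[0,0,0],[0,0,0],0.2],
])

```text
clock: 23.3
tcp_pos: [0.4239, 0.1557, 0.0681]
ee_rot: [-0.0, 0.12, 0.993, -0.0]
contact_force: [0.4, 0.2, 0.1]
finger_gap: 0.0526
```

```bash
python3 - <<'E'
from m import *
grab("wrist","w12");blobs("w12",region=(.35,.5,.1,.21),zmin=.008)
E
python3 plan.py 423.8 156 -11.5 166.2
```

```text
w12 px [259. 199.] 2019 ztop 0.0175 rect 422.8 156.6  16.0 x 99.3 ang 76.4
w12 px [247. 322.] 46752 ztop 0.2019 rect 399.2 158.0  107.6 x 3.9 ang 76.2
t 23.35 tcp [423.9 155.8  68.1] yaw 166.2 gap 52.7 q6 -1.00
turn(rotvec tool) [ 0.    0.   -0.01] shift before turn [ 0.2  0.2 79.6] shift after turn [ 0.2  0.2 79.6]
```

View pics/w12.png

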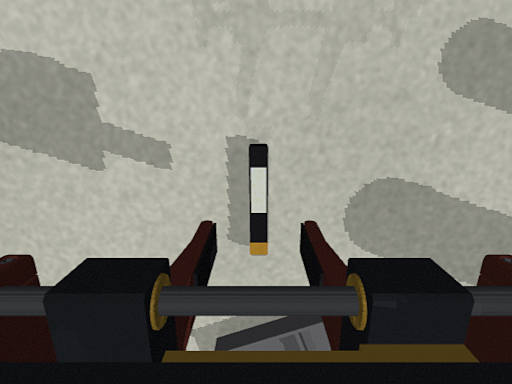

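The stick runs straight up the image at column 259, centred between the jaws and aligned with tool x. I'll descend and grip it.

>>> arm_command([
  [[0,0,0.02],[0,0,0],0.2],
  [[0,0,0.025],[0,0,0],0.2],
  [[0,0,0.02],[0,0,0],0.2],
  [[0,0,0.01],[0,0,0],0.2],
  [[0,0,0.004],[0,0,0],0.2],
  [[0,0,0],[0,0,0],0.2],
  [[0,0,0],[0,0,0],-0.8],
  [[0,0,0],[0,0,0],-0.8],
], grip_force=20)

```text
clock: 24.15
tcp_pos: [0.4245, 0.156, -0.0102]
ee_rot: [0.001, 0.12, 0.993, 0.0]
contact_force: [0.1, -0.8, 0.6]
finger_gap: 0.0399
```

>>> arm_command([
  [[0,0,0],[0,0,0],-0.8],
  [[0,0,0],[0,0,0],-0.8],
  [[0,0,0],[0,0,0],-0.8],
  [[0,0,0],[0,0,0],-0.8],
  [[0,0,0],[0,0,0],-0.8],
  [[0,0,0],[0,0,0],-0.8],
  [[0,0,0],[0,0,0],-0.8],
  [[0,0,0],[0,0,0],-0.8],
])

```text
clock: 24.95
tcp_pos: [0.4241, 0.1559, -0.0107]
ee_rot: [0.0, 0.12, 0.993, 0.0]
contact_force: [-0.9, 0.2, 5.3]
finger_gap: 0.0158
```

>>> arm_command([
  [[0,0,-0.01],[0,0,0],-0.8],
  [[0,0,-0.03],[0,0,0],-0.8],
  [[0,0,-0.03],[0,0,0],-0.8],
  [[0,0,-0.03],[0,0,0],-0.8],
  [[0,0,-0.01],[0,0,-5.5],-0.8],
  [[0,0,0],[0,0,-5.5],-0.8],
  [[0,0,0],[0,0,-5.5],-0.8],
  [[0,0,0],[0,0,-5.5],-0.8],
])

```text
clock: 25.75
tcp_pos: [0.4237, 0.1558, 0.0997]
ee_rot: [0.0, -0.073, 0.997, 0.0]
contact_force: [0.2, 0.3, -0.5]
finger_gap: 0.0161
```

```bash
python3 plan.py 655 -238.5 100 188.2
```

```text
t 25.75 tcp [423.7 155.8  99.7] yaw -171.6 gap 16.1 q6 -1.39
turn(rotvec tool) [0.   0.02 0.21] shift before turn [-1.711e+02 -4.239e+02 -2.000e-01] shift after turn [-1.727e+02 -4.232e+02 -3.000e-01]
```

>>> arm_command([
  [[-0.01,-0.025,0],[0,0,0.2],-0.8],
  [[-0.017,-0.041,0],[0,0,0],-0.8],
  [[-0.018,-0.044,0],[0,0,0],-0.8],
  [[-0.018,-0.044,0],[0,0,0],-0.8],
  [[-0.018,-0.044,0],[0,0,0],-0.8],
  [[-0.018,-0.044,0],[0,0,0],-0.8],
  [[-0.018,-0.044,0],[0,0,0],-0.8],
  [[-0.018,-0.044,0],[0,0,0],-0.8],
])

```text
clock: 26.55
tcp_pos: [0.6039, -0.154, 0.0995]
ee_rot: [-0.0, -0.069, 0.998, 0.0]
contact_force: [0.8, -0.2, -0.6]
finger_gap: 0.0159
```

>>> arm_command([
  [[-0.017,-0.041,0],[0,0,0],-0.8],
  [[-0.013,-0.033,0],[0,0,0],-0.8],
  [[-0.008,-0.019,0],[0,0,0],-0.8],
  [[0,0,0.01],[0,0,0],-0.8],
  [[0,0,0.02],[0,0,0],-0.8],
  [[0,0,0.02],[0,0,0],-0.8],
  [[0,0,0],[0,0,0],-0.8],
  [[0,0,0],[0,0,0],-0.8],
])

```text
clock: 27.35
tcp_pos: [0.6532, -0.2379, 0.0487]
ee_rot: [-0.001, -0.07, 0.998, 0.0]
contact_force: [-1.0, 0.4, -0.3]
finger_gap: 0.0156
```

```bash
python3 plan.py 655 -238.5 -6.7 188.2;python3 - <<'E'
from m import *
grab("wrist","w13")
E
```

```text
t 27.35 tcp [ 653.2 -237.9   48.7] yaw -172.0 gap 15.6 q6 -2.08
turn(rotvec tool) [ 0.06 -0.1  -0.18] shift before turn [-1.8 -0.9 55.4] shift after turn [-1.7 -0.8 55.4]
```

View pics/w13.png

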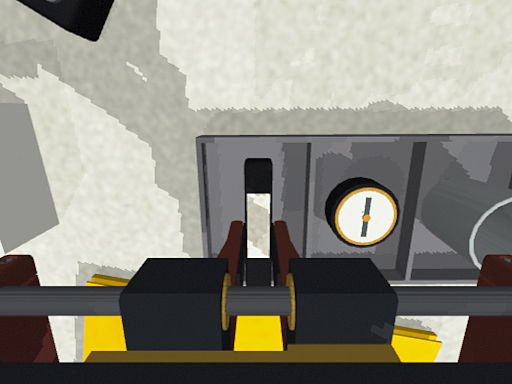

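>>> arm_command([
  [[-0.0015,-0.001,0.02],[0,0,0],-0.8],
  [[0,0,0.02],[0,0,0],-0.8],
  [[0,0,0.008],[0,0,0],-0.8],
  [[0,0,0.004],[0,0,0],-0.8],
  [[0,0,0],[0,0,0],-0.8],
  [[0,0,0],[0,0,0],-0.8],
  [[0,0,0],[0,0,0],-0.8],
  [[0,0,0],[0,0,0],-0.8],
])

```text
clock: 28.2
tcp_pos: [0.6562, -0.2399, -0.0022]
ee_rot: [0.001, -0.07, 0.998, -0.0]
contact_force: [0.1, 0.5, 0.4]
finger_gap: 0.0159
```

```bash
python3 plan.py 655 -238.5 -6.7 188.2
```

```text
t 28.20 tcp [ 656.2 -239.9   -2.2] yaw -172.0 gap 15.9 q6 -2.08
turn(rotvec tool) [-0.03  0.06 -0.21] shift before turn [1.  1.6 4.5] shift after turn [1.  1.6 4.5]
```

>>> arm_command([
  [[0.001,0,0.002],[0,0,0],-0.8],
  [[0,0,0.001],[0,0,0],-0.8],
  [[0,0,0.001],[0,0,0],-0.8],
  [[0,0,0],[0,0,0],-0.8],
  [[0,0,0],[0,0,0],-0.4],
  [[0,0,0],[0,0,0],0],
  [[0,0,0],[0,0,0],0],
  [[0,0,0],[0,0,0],0],
])

```text
clock: 29.0
tcp_pos: [0.6548, -0.2399, -0.007]
ee_rot: [0.0, -0.07, 0.998, -0.0]
contact_force: [0.6, 0.6, -0.4]
finger_gap: 0.0427
```

>>> arm_command([
  [[0,0,0],[0,0,0],0],
  [[0,0,-0.02],[0,0,0],0],
  [[0,0,-0.04],[0,0,0],0],
  [[0,0,-0.04],[0,0,0],0],
  [[0,0,-0.02],[0,0,0],0],
  [[0,0,0],[0,0,0],0],
  [[0,0,0],[0,0,0],0],
  [[0,0,0],[0,0,0],0],
])

```text
clock: 29.8
tcp_pos: [0.6537, -0.2395, 0.1119]
ee_rot: [-0.001, -0.07, 0.998, 0.0]
contact_force: [-0.4, 0.4, -0.2]
finger_gap: 0.0439
```

```bash
python3 - <<'E'
from m import *
grab("wrist","w14");blobs("w14",region=(.58,.73,-.27,-.21),zmin=.012)
im,d,K,cw=load("w14");W=cloud(d,K,cw)*1000
u=np.array([.9898,.1426]);v=np.array([-.1426,.9898])
L=np.stack([(W[...,:2]-[643,-155.4])@u,(W[...,:2]-[643,-155.4])@v,W[...,2]],-1)
m=(abs(L[...,0])<56)&(abs(L[...,1]+84)<38)&(L[...,2]>12)&(L[...,2]<40)
P=L[m];print(np.percentile(P,[1,50,99],axis=0).round(1))
E
python3 plan.py 425 -280 70 166
```

```text
w14 px [266. 133.] 322 ztop 0.0233 rect 595.2 -240.4  3.9 x 60.2 ang 8.1
w14 px [258. 188.] 1520 ztop 0.0215 rect 653.9 -239.0  99.7 x 15.8 ang 7.7
w14 px [272. 320.] 26468 ztop 0.2458 rect 629.5 -240.0  4.2 x 60.7 ang 8.5
[[-51.  -92.   17.7]
 [ -6.4 -84.1  20.3]
 [ 46.9 -76.2  21.9]]
t 29.85 tcp [ 653.6 -239.5  111.5] yaw -172.0 gap 44.3 q6 -2.08
turn(rotvec tool) [ 0.05 -0.15 21.99] shift before turn [231.9  -8.4  42. ] shift after turn [212.  -94.6  41.5]
```

View pics/w14.png

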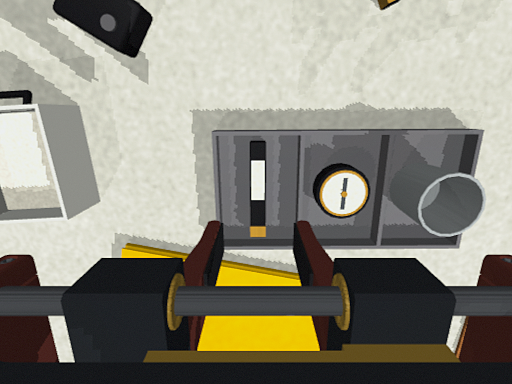

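The long stick lies flat and centred in its cell, with its top at about 20 to 21 mm. The whistle is next.

>>> arm_command([
  [[0,0,0],[0,0,7],0],
  [[0,0,0],[0,0,7],0],
  [[0,0,0],[0,0,6],0],
  [[0.042,-0.0155,0],[0,0,0],0],
  [[0.042,-0.0155,0],[0,0,0],0],
  [[0.042,-0.0155,0],[0,0,0],0],
  [[0.042,-0.0155,0],[0,0,0],0],
  [[0.042,-0.0155,0],[0,0,0],0],
])

```text
clock: 30.65
tcp_pos: [0.4307, -0.2714, 0.1118]
ee_rot: [-0.001, 0.104, 0.995, 0.001]
contact_force: [0.2, -0.5, 0.7]
finger_gap: 0.044
```

>>> arm_command([
  [[0,0,0.02],[0,0,0],0.1],
  [[0,0,0.02],[0,0,0],0.1],
  [[0,0,0],[0,0,0],0.1],
  [[0,0,0],[0,0,0],0.1],
  [[0,0,0],[0,0,0],0.1],
  [[0,0,0],[0,0,0],0.1],
  [[0,0,0],[0,0,0],0.1],
  [[0,0,0],[0,0,0],0.1],
])

```text
clock: 31.45
tcp_pos: [0.4335, -0.2721, 0.0735]
ee_rot: [0.0, 0.105, 0.995, -0.0]
contact_force: [0.4, -0.6, 0.2]
finger_gap: 0.0486
```

```bash
python3 - <<'E'
from m import *
grab("wrist","w15")
im,d,K,cw=load("w15");W=cloud(d,K,cw)*1000
m=(abs(W[...,0]-425)<45)&(abs(W[...,1]+281)<35)&(W[...,2]>6)&(W[...,2]<40)
P=W[m];print(len(P),cv2.minAreaRect(P[:,:2].astype(np.float32)))
m2=m&(W[...,2]>16);Q=W[m2];print(cv2.minAreaRect(Q[:,:2].astype(np.float32)),Q[:,2].max())
lo=W[m&(W[...,2]<14)&(W[...,2]>9.5)];print(lo.mean(0),Q.mean(0))
E
python3 plan.py 430 -281 -11 168
```

```text
1390 ((423.2735290527344, -279.99761962890625), (20.04337501525879, 58.86155700683594), 79.92500305175781)
((437.63299560546875, -282.7401123046875), (19.31309700012207, 28.445125579833984), 78.03131866455078) 25.443295496608094
[ 409.36540411 -277.41386073   11.31735857] [ 433.95048791 -281.82288946   21.88562067]
t 31.50 tcp [ 433.4 -272.1   73.4] yaw 168.0 gap 48.6 q6 -1.95
turn(rotvec tool) [-0.01  0.03  0.  ] shift before turn [ 1.6 -9.4 84.4] shift after turn [ 1.5 -9.5 84.4]
```

View pics/w15.png

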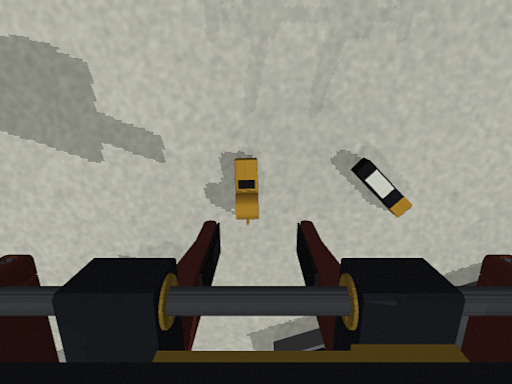

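>>> arm_command([
  [[0.001,-0.0095,0],[0,0,-1.8],0.1],
  [[0,0,0.02],[0,0,0],0.1],
  [[0,0,0.03],[0,0,0],0.1],
  [[0,0,0.02],[0,0,0],0.1],
  [[0,0,0.01],[0,0,0],0.1],
  [[0,0,0.004],[0,0,0],0.1],
  [[0,0,0],[0,0,0],0.1],
  [[0,0,0],[0,0,0],0.1],
])

```text
clock: 32.3
tcp_pos: [0.4308, -0.2814, -0.0102]
ee_rot: [0.001, 0.089, 0.996, -0.0]
contact_force: [-0.8, -0.3, -0.7]
finger_gap: 0.048
```

```bash
python3 plan.py 430.7 -281.3 -11 169.8
```

```text
t 32.30 tcp [ 430.8 -281.4  -10.2] yaw 169.8 gap 48.0 q6 -1.99
turn(rotvec tool) [-0.03  0.06 -0.01] shift before turn [0.1 0.1 0.8] shift after turn [0.1 0.1 0.8]
```

>>> arm_command([
  [[0,0,0],[0,0,0],-0.8],
  [[0,0,0],[0,0,0],-0.8],
  [[0,0,0],[0,0,0],-0.8],
  [[0,0,0],[0,0,0],-0.8],
  [[0,0,0],[0,0,0],-0.8],
  [[0,0,0],[0,0,0],-0.8],
  [[0,0,0],[0,0,0],-0.8],
  [[0,0,0],[0,0,0],-0.8],
], grip_force=20)

```text
clock: 33.1
tcp_pos: [0.4304, -0.2812, -0.0107]
ee_rot: [0.0, 0.089, 0.996, -0.0]
contact_force: [-1.9, 1.2, 4.9]
finger_gap: 0.0197
```

>>> arm_command([
  [[0,0,0],[0,0,0],-0.8],
  [[0,0,-0.01],[0,0,0],-0.8],
  [[0,0,-0.03],[0,0,0],-0.8],
  [[0,0,-0.03],[0,0,0],-0.8],
  [[0,0,-0.02],[0,0,0],-0.8],
  [[0,0,0],[0,0,-8],-0.8],
  [[0,0,0],[0,0,-8.4],-0.8],
  [[0,0,0],[0,0,0],-0.8],
])

```text
clock: 33.9
tcp_pos: [0.4303, -0.2811, 0.0797]
ee_rot: [0.0, -0.055, 0.999, -0.0]
contact_force: [0.5, -0.5, -1.0]
finger_gap: 0.0203
```

```bash
python3 plan.py 612.5 208.2 80 186.5;python3 - <<'E'
from m import *
grab("wrist","w16")
E
```

```text
t 33.90 tcp [ 430.3 -281.1   79.7] yaw -173.7 gap 20.3 q6 -2.28
turn(rotvec tool) [-0.02  0.02 -0.23] shift before turn [-2.346e+02  4.665e+02 -4.000e-01] shift after turn [-2.365e+02  4.655e+02 -3.000e-01]
```

View pics/w16.png

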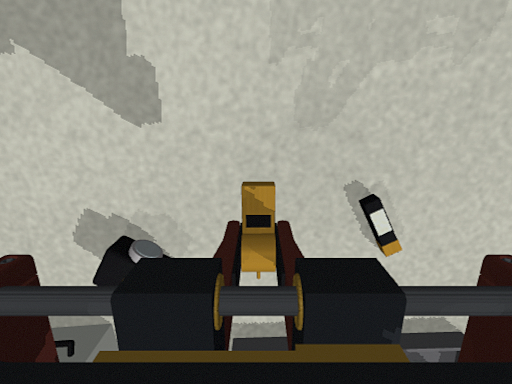

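>>> arm_command([
  [[-0.012,0.024,0],[0,0,-0.2],-0.8],
  [[-0.019,0.038,0],[0,0,0],-0.8],
  [[-0.021,0.0413,0],[0,0,0],-0.8],
  [[-0.021,0.0413,0],[0,0,0],-0.8],
  [[-0.021,0.0413,0],[0,0,0],-0.8],
  [[-0.021,0.0413,0],[0,0,0],-0.8],
  [[-0.021,0.0413,0],[0,0,0],-0.8],
  [[-0.021,0.0413,0],[0,0,0],-0.8],
])

```text
clock: 34.75
tcp_pos: [0.552, 0.0462, 0.079]
ee_rot: [-0.0, -0.054, 0.999, -0.0]
contact_force: [0.4, -0.5, 0.4]
finger_gap: 0.0199
```

>>> arm_command([
  [[-0.021,0.0413,0],[0,0,0],-0.8],
  [[-0.021,0.0413,0],[0,0,0],-0.8],
  [[-0.02,0.039,0],[0,0,0],-0.8],
  [[-0.0105,0.0207,0],[0,0,0],-0.8],
  [[-0.007,0.0137,0.01],[0,0,0],-0.8],
  [[0,0,0.02],[0,0,0],-0.8],
  [[0,0,0],[0,0,0],-0.8],
  [[0,0,0],[0,0,0],-0.8],
])

```text
clock: 35.55
tcp_pos: [0.6125, 0.2072, 0.0482]
ee_rot: [-0.001, -0.055, 0.999, -0.0]
contact_force: [0.4, -0.0, -0.4]
finger_gap: 0.0196
```

```bash
python3 plan.py 609.5 208.2 -6.7 186.5;python3 - <<'E'
from m import *
grab("wrist","w17")
E
```

```text
t 35.55 tcp [612.5 207.2  48.2] yaw -173.7 gap 19.6 q6 -1.37
turn(rotvec tool) [-0.03 -0.15 -0.22] shift before turn [ 2.8  1.4 54.9] shift after turn [ 2.9  1.4 54.9]
```

View pics/w17.png

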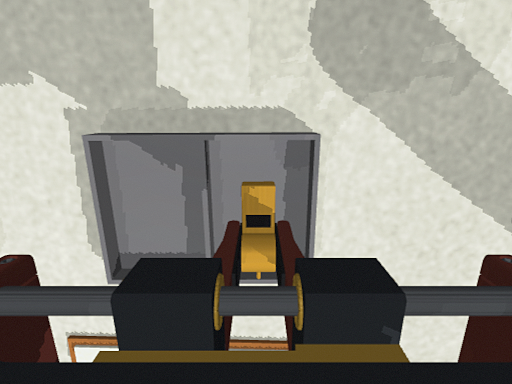

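>>> arm_command([
  [[0,0.001,0.02],[0,0,0],-0.8],
  [[0,0,0.02],[0,0,0],-0.8],
  [[0,0,0.008],[0,0,0],-0.8],
  [[0,0,0.003],[0,0,0],-0.8],
  [[0,0,0.001],[0,0,0],-0.8],
  [[0,0,0],[0,0,0],-0.8],
  [[0,0,0],[0,0,0],-0.8],
  [[0,0,0],[0,0,0],-0.8],
])

```text
clock: 36.4
tcp_pos: [0.6139, 0.2092, -0.0022]
ee_rot: [0.001, -0.056, 0.998, 0.0]
contact_force: [-0.4, -0.3, -0.9]
finger_gap: 0.0198
```

```bash
python3 plan.py 612.5 208.2 -6.7 186.5
```

```text
t 36.40 tcp [613.9 209.2  -2.2] yaw -173.6 gap 19.8 q6 -1.37
turn(rotvec tool) [ 0.01  0.06 -0.11] shift before turn [ 1.5 -0.9  4.5] shift after turn [ 1.5 -0.9  4.5]
```

>>> arm_command([
  [[0,0,0.002],[0,0,0],-0.8],
  [[0,0,0.001],[0,0,0],-0.8],
  [[0,0,0.001],[0,0,0],-0.8],
  [[0,0,0],[0,0,0],-0.8],
  [[0,0,0],[0,0,0],-0.4],
  [[0,0,0],[0,0,0],0],
  [[0,0,0],[0,0,0],0],
  [[0,0,0],[0,0,0],0],
])

```text
clock: 37.2
tcp_pos: [0.6134, 0.2091, -0.0071]
ee_rot: [-0.0, -0.056, 0.998, -0.0]
contact_force: [-0.7, -0.6, -0.3]
finger_gap: 0.0431
```

>>> arm_command([
  [[0,0,0],[0,0,0],0],
  [[0,0,-0.02],[0,0,0],0],
  [[0,0,-0.04],[0,0,0],0],
  [[0,0,-0.04],[0,0,0],0],
  [[0,0,-0.02],[0,0,0],0],
  [[0,0,0],[0,0,0],0],
  [[0,0,0],[0,0,0],0],
  [[0,0,0],[0,0,0],0],
])

```text
clock: 38.0
tcp_pos: [0.6123, 0.2087, 0.1114]
ee_rot: [-0.001, -0.056, 0.998, -0.0]
contact_force: [-1.1, -0.8, -1.2]
finger_gap: 0.0437
```

```bash
python3 - <<'E'
from m import *
grab("wrist","w18")
im,d,K,cw=load("w18");W=cloud(d,K,cw)*1000
m=(abs(W[...,0]-612)<48)&(abs(W[...,1]-208)<30)&(W[...,2]>8)&(W[...,2]<45)
P=W[m];print(cv2.minAreaRect(P[:,:2].astype(np.float32)),np.percentile(P[:,2],99))
f=W[(abs(W[...,0]-612)<48)&(abs(W[...,1]-125)<30)&(W[...,2]<45)];print("floor",np.median(f[:,2]))
E
python3 plan.py 445 -160.6 100 212.5
```

```text
((606.2190551757812, 209.40394592285156), (58.89645767211914, 19.963111877441406), 6.42803955078125) 28.863032799285268
floor 4.137646980940629
t 38.05 tcp [612.2 208.7 111.2] yaw -173.6 gap 43.8 q6 -1.37
turn(rotvec tool) [ 1.000e-02 -1.800e-01 -2.611e+01] shift before turn [ 207.3 -348.4   12. ] shift after turn [ 339.5 -221.6   11.2]
```

View pics/w18.png

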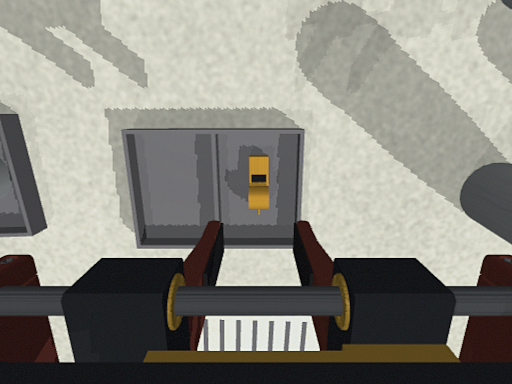

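The whistle lies flat in the left cell, with its top at 28.9 mm against 28 expected. For the short stick I'll turn the other way, to yaw 32.5°, to keep joint 6 away from its limit.

>>> arm_command([
  [[0,0,0],[0,0,8.5],0],
  [[0,0,0],[0,0,8.5],0],
  [[0,0,0],[0,0,8.5],0],
  [[0,0,0],[0,0,8.5],0],
  [[0,0,0],[0,0,8.5],0],
  [[0,0,0],[0,0,8.5],0],
  [[0,0,0],[0,0,8.5],0],
  [[0,0,0],[0,0,8.5],0],
])

```text
clock: 38.85
tcp_pos: [0.6125, 0.2088, 0.1113]
ee_rot: [-0.001, 0.515, 0.857, -0.001]
contact_force: [-0.6, 0.0, 0.2]
finger_gap: 0.0439
```

>>> arm_command([
  [[0,0,0],[0,0,8.5],0],
  [[0,0,0],[0,0,8.5],0],
  [[0,0,0],[0,0,8.5],0],
  [[0,0,0],[0,0,8.5],0],
  [[0,0,0],[0,0,8.5],0],
  [[0,0,0],[0,0,8.5],0],
  [[0,0,0],[0,0,8.5],0],
  [[0,0,0],[0,0,8.5],0],
])

```text
clock: 39.65
tcp_pos: [0.6125, 0.2088, 0.1113]
ee_rot: [-0.0, 0.906, 0.423, -0.001]
contact_force: [-0.3, -0.2, -0.6]
finger_gap: 0.0435
```

```bash
python3 plan.py 445 -160.6 70 32.5
```

```text
t 39.65 tcp [612.5 208.8 111.3] yaw 50.0 gap 43.5 q6 1.01
turn(rotvec tool) [-0.06  0.15 17.54] shift before turn [-390.6  108.9   42. ] shift after turn [-339.8  221.6   41.3]
```

>>> arm_command([
  [[0,0,0],[0,0,8.5],0],
  [[0,0,0],[0,0,8.5],0],
  [[0,0,0],[0,0,0.5],0],
  [[-0.0377,0.0246,0],[0,0,0],0],
  [[-0.0377,0.0246,0],[0,0,0],0],
  [[-0.0377,0.0246,0],[0,0,0],0],
  [[-0.0377,0.0246,0],[0,0,0],0],
  [[-0.0377,0.0246,0],[0,0,0],0],
])

```text
clock: 40.45
tcp_pos: [0.5205, 0.0021, 0.1123]
ee_rot: [-0.0, 0.958, 0.285, -0.001]
contact_force: [0.4, -0.2, 0.5]
finger_gap: 0.0438
```

>>> arm_command([
  [[-0.0377,0.0246,0],[0,0,0],0.1],
  [[-0.0377,0.0246,0],[0,0,0],0.1],
  [[-0.0377,0.0246,0.01],[0,0,0],0.1],
  [[-0.0377,0.0246,0.01],[0,0,0],0.1],
  [[0,0,0.02],[0,0,0],0.1],
  [[0,0,0],[0,0,0],0.1],
  [[0,0,0],[0,0,0],0.1],
  [[0,0,0],[0,0,0],0.1],
])

```text
clock: 41.25
tcp_pos: [0.4493, -0.1605, 0.0734]
ee_rot: [0.0, 0.959, 0.284, 0.0]
contact_force: [0.4, -0.1, -0.5]
finger_gap: 0.048
```

```bash
python3 - <<'E'
from m import *
grab("wrist","w19");blobs("w19",region=(.39,.5,-.21,-.11),zmin=.008)
E
python3 plan.py 445 -160.6 -11 32.5
```

```text
w19 px [258. 202.] 1169 ztop 0.0175 rect 444.5 -161.5  60.4 x 15.7 ang 33.6
w19 px [274. 324.] 41765 ztop 0.2073 rect 470.1 -152.3  4.2 x 101.7 ang 33.2
t 41.30 tcp [ 449.5 -160.4   73.6] yaw 33.0 gap 48.6 q6 0.63
turn(rotvec tool) [ 0.04 -0.03  0.53] shift before turn [-3.9 -2.4 84.6] shift after turn [-3.9 -2.3 84.6]
```

View pics/w19.png

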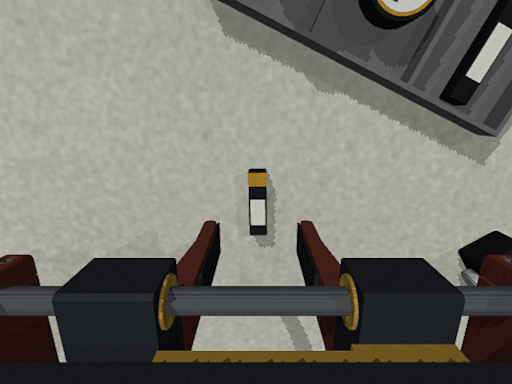

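>>> arm_command([
  [[-0.0045,-0.002,0],[0,0,0],0.1],
  [[0,0,0.02],[0,0,0],0.1],
  [[0,0,0.03],[0,0,0],0.1],
  [[0,0,0.02],[0,0,0],0.1],
  [[0,0,0.01],[0,0,0],0.1],
  [[0,0,0.004],[0,0,0],0.1],
  [[0,0,0],[0,0,0],0.1],
  [[0,0,0],[0,0,0],0.1],
])

```text
clock: 42.1
tcp_pos: [0.4444, -0.162, -0.0102]
ee_rot: [0.0, 0.959, 0.283, 0.0]
contact_force: [0.0, 0.4, 0.6]
finger_gap: 0.0483
```

>>> arm_command([
  [[0,0,0],[0,0,0],-0.8],
  [[0,0,0],[0,0,0],-0.8],
  [[0,0,0],[0,0,0],-0.8],
  [[0,0,0],[0,0,0],-0.8],
  [[0,0,0],[0,0,0],-0.8],
  [[0,0,0],[0,0,0],-0.8],
  [[0,0,0],[0,0,0],-0.8],
  [[0,0,0],[0,0,0],-0.8],
])

```text
clock: 42.9
tcp_pos: [0.444, -0.1619, -0.0108]
ee_rot: [0.0, 0.959, 0.283, 0.0]
contact_force: [-1.4, -1.3, 4.6]
finger_gap: 0.0157
```

>>> arm_command([
  [[0,0,0],[0,0,0],-0.8],
  [[0,0,-0.01],[0,0,0],-0.8],
  [[0,0,-0.03],[0,0,0],-0.8],
  [[0,0,-0.03],[0,0,0],-0.8],
  [[0,0,-0.02],[0,0,6],-0.8],
  [[0,0,0],[0,0,7],-0.8],
  [[0,0,0],[0,0,7],-0.8],
  [[0,0,0],[0,0,6.5],-0.8],
])

```text
clock: 43.7
tcp_pos: [0.4438, -0.1618, 0.0798]
ee_rot: [0.0, 0.999, 0.053, 0.0]
contact_force: [0.1, -0.6, -0.3]
finger_gap: 0.0158
```

```bash
python3 plan.py 622 125 80 6.5
```

```text
t 43.70 tcp [ 443.8 -161.8   79.8] yaw 6.1 gap 15.8 q6 1.09
turn(rotvec tool) [ 0.01 -0.03 -0.4 ] shift before turn [ 2.076e+02 -2.662e+02 -2.000e-01] shift after turn [ 2.095e+02 -2.648e+02 -2.000e-01]
```

>>> arm_command([
  [[0.016,-0.02,0],[0,0,-0.4],-0.8],
  [[0.025,-0.032,0],[0,0,0],-0.8],
  [[0.028,-0.0355,0],[0,0,0],-0.8],
  [[0.028,-0.0355,0],[0,0,0],-0.8],
  [[0.028,-0.0355,0],[0,0,0],-0.8],
  [[0.028,-0.0355,0],[0,0,0],-0.8],
  [[0.028,-0.0355,0],[0,0,0],-0.8],
  [[0.0185,-0.0235,0],[0,0,0],-0.8],
])

```text
clock: 44.5
tcp_pos: [0.6134, 0.1157, 0.0796]
ee_rot: [-0.0, 0.998, 0.06, 0.0]
contact_force: [0.1, -0.5, -1.3]
finger_gap: 0.0153
```

>>> arm_command([
  [[0.01,-0.012,0.01],[0,0,0],-0.8],
  [[0,0,0.02],[0,0,0],-0.8],
  [[0,0,0],[0,0,0],-0.8],
  [[0,0,0],[0,0,0],-0.8],
  [[0,0,0],[0,0,0],-0.8],
  [[0,0,0],[0,0,0],-0.8],
  [[0,0,0],[0,0,0],-0.8],
  [[0,0,0],[0,0,0],-0.8],
])

```text
clock: 45.3
tcp_pos: [0.6209, 0.1258, 0.0496]
ee_rot: [-0.0, 0.998, 0.059, 0.0]
contact_force: [0.0, 0.5, 0.0]
finger_gap: 0.016
```

```bash
python3 plan.py 622 125 -6.8 6.5;python3 - <<'E'
from m import *
grab("wrist","w20")
E
```

```text
t 45.30 tcp [620.9 125.8  49.6] yaw 6.8 gap 16.0 q6 1.63
turn(rotvec tool) [-0.   -0.04  0.27] shift before turn [ 0.9  0.9 56.4] shift after turn [ 1.   0.9 56.4]
```

View pics/w20.png

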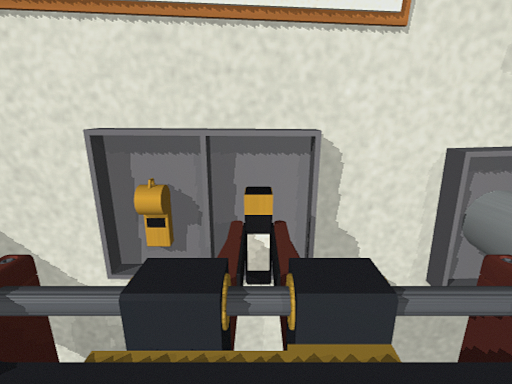

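>>> arm_command([
  [[0.001,0.001,0.02],[0,0,0],-0.8],
  [[0,0,0.02],[0,0,0],-0.8],
  [[0,0,0.008],[0,0,0],-0.8],
  [[0,0,0.004],[0,0,0],-0.8],
  [[0,0,0.001],[0,0,0],-0.8],
  [[0,0,0],[0,0,0],-0.8],
  [[0,0,0],[0,0,0],-0.8],
  [[0,0,0],[0,0,0],-0.8],
])

```text
clock: 46.15
tcp_pos: [0.6223, 0.1252, -0.0032]
ee_rot: [-0.0, 0.998, 0.059, 0.001]
contact_force: [0.5, 0.5, 0.0]
finger_gap: 0.0158
```

```bash
python3 plan.py 622 125 -6.8 6.5
```

```text
t 46.15 tcp [622.3 125.2  -3.2] yaw 6.8 gap 15.8 q6 1.63
turn(rotvec tool) [-0.   -0.06  0.29] shift before turn [-0.3  0.2  3.6] shift after turn [-0.3  0.2  3.6]
```

>>> arm_command([
  [[0,0,0.002],[0,0,0],-0.8],
  [[0,0,0.001],[0,0,0],-0.8],
  [[0,0,0.0005],[0,0,0],-0.8],
  [[0,0,0],[0,0,0],-0.8],
  [[0,0,0],[0,0,0],-0.4],
  [[0,0,0],[0,0,0],0],
  [[0,0,0],[0,0,0],0],
  [[0,0,0],[0,0,0],0],
])

```text
clock: 46.95
tcp_pos: [0.6218, 0.1251, -0.0076]
ee_rot: [0.0, 0.998, 0.059, -0.0]
contact_force: [0.3, 0.6, -0.1]
finger_gap: 0.0427
```

>>> arm_command([
  [[0,0,0],[0,0,0],0],
  [[0,0,-0.02],[0,0,0],0],
  [[0,0,-0.04],[0,0,0],0],
  [[0,0,-0.05],[0,0,0],0],
  [[0,0,-0.05],[0,0,0],0],
  [[0,0,-0.02],[0,0,0],0],
  [[0,0,0],[0,0,0],0],
  [[0,0,0],[0,0,0],0],
])

```text
clock: 47.75
tcp_pos: [0.6215, 0.1251, 0.1723]
ee_rot: [-0.0, 0.998, 0.059, -0.0]
contact_force: [0.0, -0.1, -0.5]
finger_gap: 0.0435
```

>>> arm_command([
  [[-0.04,0,0],[0,0,0],0],
  [[-0.05,0,0],[0,0,0],0],
  [[-0.05,0,0],[0,0,0],0],
  [[-0.04,0,0],[0,0,0],0],
  [[-0.02,0,0],[0,0,0],0],
  [[0,0,0],[0,0,0],0],
  [[0,0,0],[0,0,0],0],
  [[0,0,0],[0,0,0],0],
])

```text
clock: 48.55
tcp_pos: [0.4243, 0.1016, 0.1721]
ee_rot: [0.0, 0.998, 0.059, -0.0]
contact_force: [0.7, -0.7, 0.0]
finger_gap: 0.044
```

Run:
```python
from m import *
for n in("wrist","side","top"): grab(n,n+"9")
blobs("side9",zmin=.009);blobs("wrist9",zmin=.009)
for f,(cx,cy) in (("side9",(622,125)),("wrist9",(622,125)),("side9",(612,208)),("wrist9",(612,208)),("side9",(655,-238.5)),("side9",(643,-155))):
    im,d,K,cw=load(f);W=cloud(d,K,cw)*1000
    m=(abs(W[...,0]-cx)<46)&(abs(W[...,1]-cy)<30)&(W[...,2]>9)&(W[...,2]<45)
    P=W[m];print(f,cx,cy,len(P),cv2.minAreaRect(P[:,:2].astype(np.float32)),np.percentile(P[:,2],[50,97])) if m.any() else print(f,cx,"none")
for n in("side9","top9"):
    im=cv2.imread("pics/%s.png"%n);cv2.imwrite("pics/%sb.png"%n,cv2.resize(im[60:330] if n=="side9" else im[40:290],(800,420)))
```

```text
side9 px [268. 129.] 7803 ztop 0.6193 rect 327.0 84.9  47.1 x 116.0 ang 11.9
side9 px [331. 146.] 196 ztop 0.0368 rect 511.2 -388.6  58.1 x 48.9 ang 61.6
side9 px [155. 178.] 78 ztop 0.0187 rect 870.1 200.8  99.9 x 11.2 ang 52.2
side9 px [206. 212.] 524 ztop 0.0238 rect 617.5 167.2  126.1 x 174.4 ang 7.0
side9 px [123. 201.] 216 ztop 0.0186 rect 852.3 340.0  33.8 x 90.9 ang 4.5
side9 px [214. 204.] 88 ztop 0.0220 rect 621.7 126.9  57.1 x 17.4 ang 7.0
side9 px [198. 220.] 108 ztop 0.0288 rect 619.3 209.6  17.6 x 15.2 ang 31.0
side9 px [128. 256.] 1385 ztop 0.1660 rect 590.2 456.9  73.8 x 75.1 ang 59.9
side9 px [146. 301.] 423 ztop 0.0602 rect 480.2 491.8  56.3 x 56.6 ang 39.2
side9 px [185. 305.] 383 ztop 0.0604 rect 394.5 423.4  55.0 x 56.3 ang 51.9
wrist9 px [214.  37.] 1953 ztop 0.0233 rect 578.4 162.3  47.8 x 172.6 ang 6.8
wrist9 px [179.  13.] 519 ztop 0.0165 rect 588.1 206.2  23.8 x 20.4 ang 6.6
wrist9 px [258.   9.] 316 ztop 0.0215 rect 599.9 122.7  15.9 x 15.7 ang 6.4
wrist9 px [456.  27.] 4015 ztop 0.0632 rect 609.7 -76.9  17.1 x 50.6 ang 7.1
wrist9 px [  8. 169.] 671 ztop 0.
[... 171 characters left out ...]
109375), (72.94880676269531, 21.774730682373047), 14.748812675476074) [18.8785998  22.27159974]
wrist9 622 125 316 ((599.8128662109375, 122.6159896850586), (15.990032196044922, 15.906488418579102), 5.900677680969238) [19.93687595 21.61297643]
side9 612 208 108 ((607.0777587890625, 208.81063842773438), (58.85211944580078, 21.552814483642578), 6.7866692543029785) [15.93589376 29.60389694]
wrist9 612 208 519 ((588.0885620117188, 206.18930053710938), (23.76241683959961, 20.479829788208008), 6.968851566314697) [15.19531507 16.70397531]
side9 655 -238.5 13 ((628.5421142578125, -245.59115600585938), (38.548641204833984, 6.999212265014648), 9.738560676574707) [19.94442494 22.15611013]
side9 643 none
```

View pics/side9b.png

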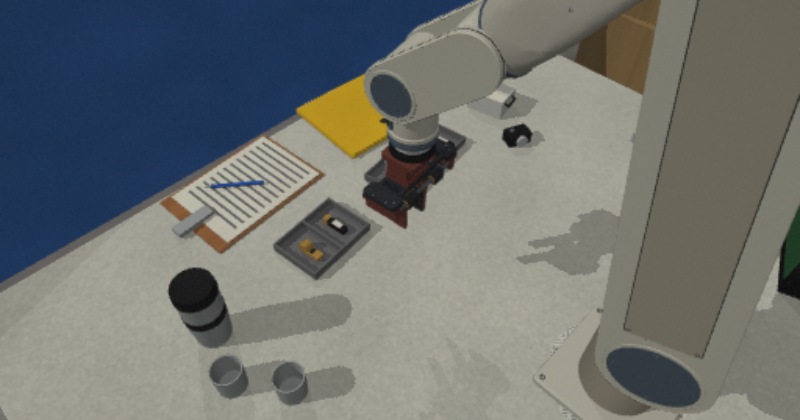

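View pics/top9b.png

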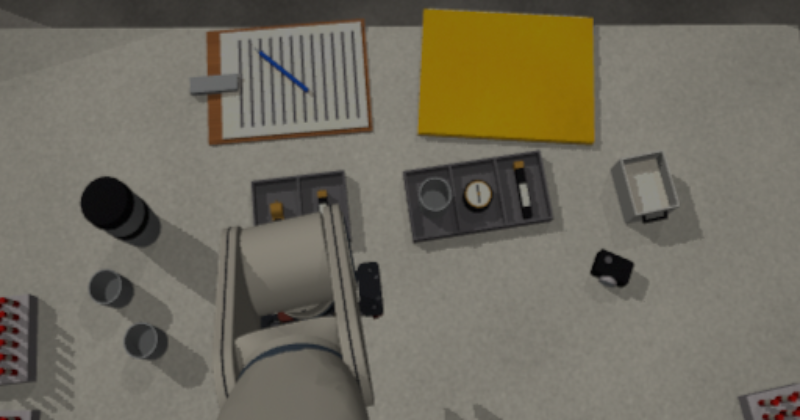

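View pics/wrist9.png

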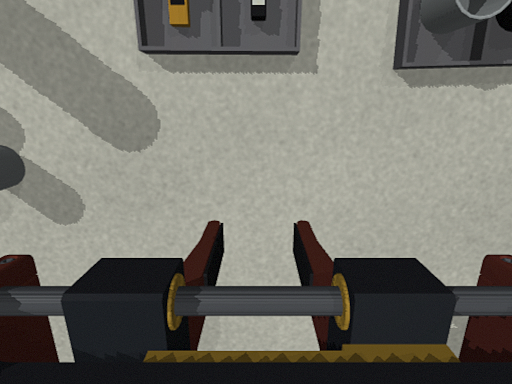

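All five items sit in their own cells, the bystanders haven't moved, and the gripper is clear of everything. I'll hand the job in.

```bash
python3 -c "
from workcell import arm
print(arm.sign_off())"
```

```text
the job is handed in; nothing more can be done
None
```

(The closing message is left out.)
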